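# Put a microscope's accessories back in their tray

### The job

Put this microscope's accessories away in the tray: stand the wide eyepiece, the small objective and the square oil bottle upright in the pockets made for them and lay the filter flat in its wide shallow pocket, each all the way down. They are glass, so set them down, do not drop them or tip them over. The slim eyepiece and the large objective belong to other microscopes: leave them standing where they are.

Things in the scene. Friction and masses are not known exactly. Their poses are not given: they have to be found in the camera images.
- objective: The small objective of this microscope, metal, standing thread down, nose up: thread 20 mm in diameter and 6 mm high, above it a straight steel barrel 24 mm in diameter up to 30 mm, then a thinner sleeve 17 mm in diameter and a cone to the tip at 45 mm. About 90 g. Origin: centre of its underside (thread end); z up along its axis.
- eyepiece: The wide eyepiece of this microscope, standing on its metal tube, eye lens up: tube 30 mm in diameter and 22 mm high, above it the black head 46 mm in diameter from 22 to 48 mm (upper edge bevelled above 44 mm). About 100 g. Origin: centre of its underside (tube end); z up along its axis.
- bottle: Immersion-oil bottle, upright, closed: square amber glass body 28 x 28 mm and 40 mm high with a pale band, round black cap 20 mm in diameter up to 60 mm. About 60 g. Origin: centre of its underside; z up, x and y square to its sides.
- filter: Light filter in a round metal mount, a disc 45 mm in diameter and 12 mm thick lying flat, pale glass face up. About 50 g. Origin: centre of its underside; z up.
- slim_eyepiece: Look-alike that stays: the slim eyepiece of another microscope, standing like the wide one: tube 23 mm in diameter, black head only 32 mm in diameter, also 48 mm high. Origin: centre of its underside; z up.
- big_objective: Look-alike that stays: the large objective of another microscope, standing like the small one but longer and thicker: barrel 34 mm in diameter, 62 mm high. Origin: centre of its underside; z up.
- insert_objective: Place of the small objective. One of four grey inserts, 84 x 84 x 20 mm, set two by two in the low black tray in varying order (centres 86 mm apart, tray rim lower than their tops); fixed, top 24 mm above the bench. Origin: centre of its underside, 4 mm above the bench; z up, x and y along its sides. In its middle the smallest round pocket: 32 mm in diameter, 12 mm deep, 3 mm bevel round the mouth.
- insert_eyepiece: Place of the wide eyepiece. One of four grey inserts, 84 x 84 x 20 mm, set two by two in the low black tray in varying order (centres 86 mm apart, tray rim lower than their tops); fixed, top 24 mm above the bench. Origin: centre of its underside, 4 mm above the bench; z up, x and y along its sides. In its middle the middle-sized round pocket: 44 mm in diameter, 12 mm deep, 3 mm bevel round the mouth.
- insert_bottle: Place of the oil bottle. One of four grey inserts, 84 x 84 x 20 mm, set two by two in the low black tray in varying order (centres 86 mm apart, tray rim lower than their tops); fixed, top 24 mm above the bench. Origin: centre of its underside, 4 mm above the bench; z up, x and y along its sides. In its middle the only square pocket: 40 x 40 mm, 12 mm deep, sides parallel to those of the insert, 3 mm bevel round the mouth.
- insert_filter: Place of the filter. One of four grey inserts, 84 x 84 x 20 mm, set two by two in the low black tray in varying order (centres 86 mm apart, tray rim lower than their tops); fixed, top 24 mm above the bench. Origin: centre of its underside, 4 mm above the bench; z up, x and y along its sides. In its middle the largest and shallowest round pocket: 58 mm in diameter, 4 mm deep, 3 mm bevel round the mouth.
Mind the look-alikes: they are no part of the job. Leave any purple look-alike of the bottle alone.

How it is judged:
By the outcome, as a careful person would: the job done as asked, in the order asked, and still so for the second after the job is handed in, with the robot touching nothing.
It also fails if it takes over 115 s, if anything falls off the work surface, if the arm or the gripper's body presses on something with over 40 N, if the wrist force passes 120 N, or if a joint passes its speed limit or range.

### The arm

A 7-joint arm with a two-finger parallel gripper is mounted at the origin on the work surface. World frame = base frame: x ahead of the robot, y to its left, z up, the work surface at z = 0. Lengths are in m, angles in rad, forces in N, time in s.
With the tool pointing down it reaches from about 0.425 to 0.875 m from the base axis. Payload 4.7 kg.
Tool frame: the origin (TCP) lies on the centre line of the jaws, within the pads' length; the fingertips stand ahead of it and the grasp point (between the pads) lies 8 mm behind it (arm.tcp_to_tips is the z of the fingertips in the tool frame, in m); z points along the fingers, y is the direction in which the jaws open and shut (so a half turn about z gives the same grasp; the last joint's range is limited). The gripper opens to 85 mm and grips with 20 to 120 N. Pads are 22 mm wide; open, the fingers measure 114 mm over their backs; the gripper's body (76 mm by 85 mm) begins 54 mm behind the grasp point. The pads swing forward as they close: fully open they stand 13 mm farther back than shut.
Start: joints at [1.326, 0.321, -0.07, 1.45, 0.023, 1.371, -0.057], TCP at [0.166, -0.628, 0.242] pointing down, gripper open.
Joint ranges: [-2.86, 2.86], [-0.3, 2.09], [-1.38, 1.24], [0.06, 2.45], [-1.56, 4.7], [0.09, 2.05], [-2.69, 2.69]. Speed limits (rad/s): [2.57, 2.57, 3.14, 3.14, 3.14, 3.14, 3.14].

### API

Orientations are given as a unit quaternion [x, y, z, w].
In Python, from cell import arm, get_image gives the robot as it stands.
- The arm moves only by the shell command python3 -m creep 'ROWS' [FORCE]. ROWS is JSON, a list of rows, each a list of 7 numbers: the turn, a rotation vector about the tool's x, y, z normalised to -1 to 1, where 1 is 180 degrees, then the shift along the tool's x, y, z normalised to -1 to 1, where 1 is 0.5 m, then the opening, from -1 (shut) to 1 (fully open). A call has exactly 10 rows; each row is the pose to reach, as a shift and turn from the pose measured when the call began, along the tool's axes at that moment, turning the shorter way round; what a row does not reach only later rows make up. A row lasts 1/10 s, in which the tool goes at most 50 mm and 8.59 degrees, less where a joint would pass 70% of its speed; a pose out of reach is approached as far as the arm can. A call with a number of a shift or a turn outside -1 to 1 is refused whole. A call with a gripper value outside its range is refused whole. The fingers move at their own pace and stop on an object; FORCE is the grip in N (left out, the last holds). Time passes only in rows, so rows that repeat a pose let the fingers close, or fill a call up. It gives the time, the measured TCP pose, the force and the opening at its end, in the units of the state.
- arm.observe(): the state, without advancing time (a new reading comes with each control period).
- get_image(name): name is "scene" or "top"; returns a dict with "img" (480x640x3 uint8, red, green, blue), "mtx" (3x3 intrinsics, pixels), "T" (4x4, takes a point from camera to world coordinates). Camera axes: x right, y down, z forward; pixel columns grow to the right and rows downward; lengths in m; the calibration is good to about 2 mm. A picture is of the moment at which its call begins. There is no depth.
- arm.finish_job(): hands the job in, once; it reports no verdict.
The state is a dict: "time": time; "joint_positions": joint angles; "dq": joint speeds; "tau": joint torques, N m; "position": TCP position; "ee_rot": TCP orientation; "ft_force": force on the tool from outside, world axes, zero at the start; "wrist_torque": the same for the moment, N m; "grip_width": opening from 0.0 (shut) to 1.0 (fully open).
Only numpy, scipy, OpenCV 4.12 (cv2) and the standard library are available. Lean on these libraries where they do the work, as an engineer would, in place of code of your own. Each camera call takes 0.05 s, during which the arm holds its last target.

## Working session

There is one attempt and no reset: what is moved stays moved. The work goes in short steps, Python scripts to look and compute and a shell command to move; the robot and the scene stay as the last step left them, time stands still between calls to the robot, and variables do not carry over. Pictures are saved under pics/ and viewed, and the job is handed in when it is done.

```bash
ls; mkdir -p pics
python3 - <<'E'
from cell import arm,get_image
import cv2,numpy as np
print(arm.observe(), arm.tcp_to_tips)
for n in("scene","top"):
    d=get_image(n); cv2.imwrite(f"pics/{n}0.png",d["img"][:,:,::-1]); print(n,d["mtx"],d["T"])
E
```

```text
pics
{'time': 0.0, 'joint_positions': array([ 1.32609275,  0.32183543, -0.07006822,  1.45168293,  0.02259834,
        1.37076834, -0.05686645]), 'dq': array([-0.00047769,  0.00085632, -0.00102485, -0.00146425,  0.00067405,
        0.00104274,  0.00081908]), 'tau': array([-5.33578204e-04, -4.93584788e+01, -3.82069219e-01, -3.14341593e+01,
        1.31311899e-02,  1.12632086e-02,  2.14127630e-05]), 'position': array([ 0.16616456, -0.6278741 ,  0.24121128]), 'ee_rot': array([ 9.91635698e-01,  1.29064841e-01, -1.72818493e-04, -9.37895612e-04]), 'ft_force': array([ 1.20452998,  0.15895215, -1.01616831]), 'wrist_torque': array([0.03380989, 0.00820097, 0.0690333 ]), 'grip_width': 1.0023581883345307} 0.011
scene [[585.39440676   0.         318.95962023]
 [  0.         585.39440676 237.71623171]
 [  0.           0.           1.        ]] [[ 0.89260778  0.26662219 -0.36354362  0.89607425]
 [ 0.45066624 -0.50568885  0.73564851 -0.77520701]
 [ 0.01230026 -0.82048242 -0.57153942  0.6401511 ]
 [ 0.          0.          0.          1.        ]]
top [[450.07914682   0.         312.86768758]
 [  0.         450.07914682 229.03976547]
 [  0.           0.           1.        ]] [[ 0.22314515 -0.95407875  0.19984992  0.36619941]
 [-0.97478067 -0.21903109  0.04275541 -0.04244892]
 [ 0.00298132 -0.2043505  -0.97889324  0.85712308]
 [ 0.          0.          0.          1.        ]]
```

View pics/scene0.png

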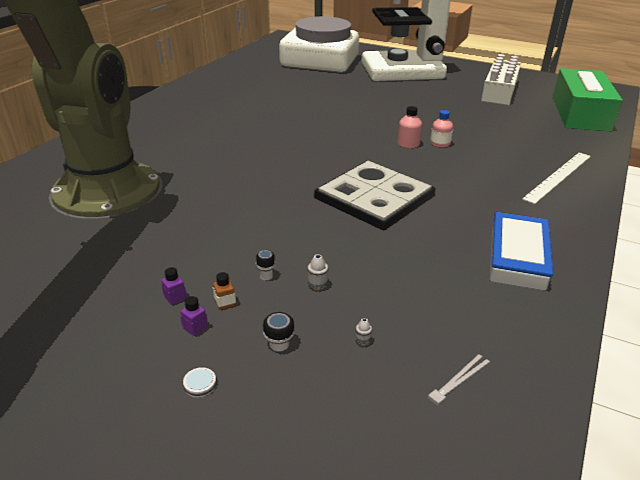

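View pics/top0.png

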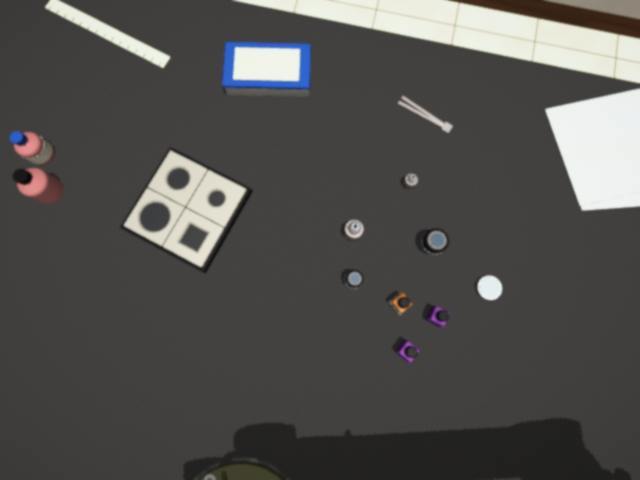

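The top view shows the tray on the left around (187,210), with the six items plus two purple bottles on the right. I'll take enlarged crops to get pixel positions.

Run:
```python
import cv2
t=cv2.imread('pics/top0.png');s=cv2.imread('pics/scene0.png')
def crop(im,x,y,w,h,k,n):
    c=cv2.resize(im[y:y+h,x:x+w],None,fx=k,fy=k,interpolation=cv2.INTER_CUBIC)
    for i in range(0,w,20): cv2.line(c,(i*k,0),(i*k,6 if i%100 else 14),(0,255,255),1); cv2.putText(c,str(x+i),(i*k,16),0,.35,(0,255,255))
    for i in range(0,h,20): cv2.line(c,(0,i*k),(6,i*k),(0,255,255),1); cv2.putText(c,str(y+i),(8,i*k+4),0,.35,(0,255,255))
    cv2.imwrite(n,c)
crop(t,330,160,180,140,4,'pics/t1.png')
crop(t,110,140,150,140,4,'pics/t2.png')
crop(t,330,260,180,110,4,'pics/t3.png')
crop(s,150,240,230,160,3,'pics/s1.png')
```

```text
(no output)
```

View pics/t1.png

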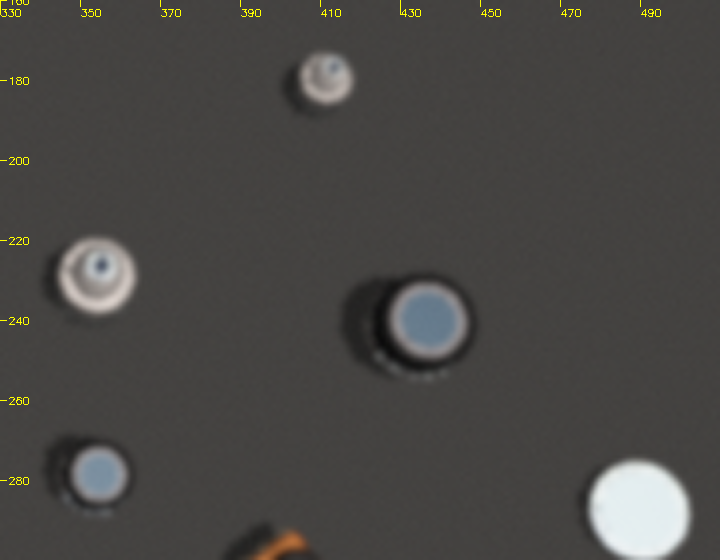

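View pics/t2.png

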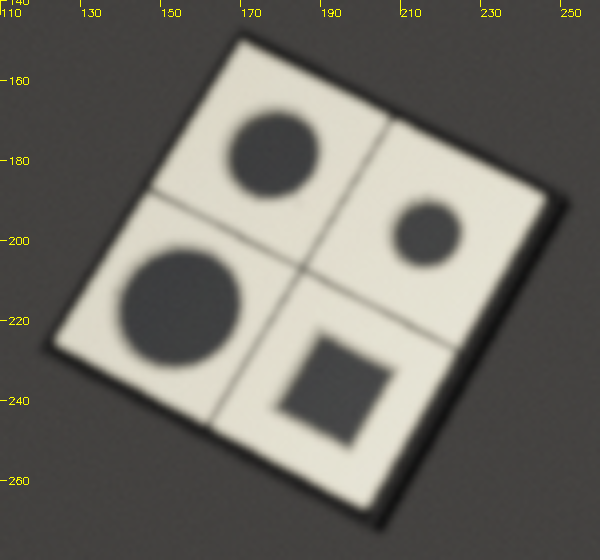

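View pics/t3.png

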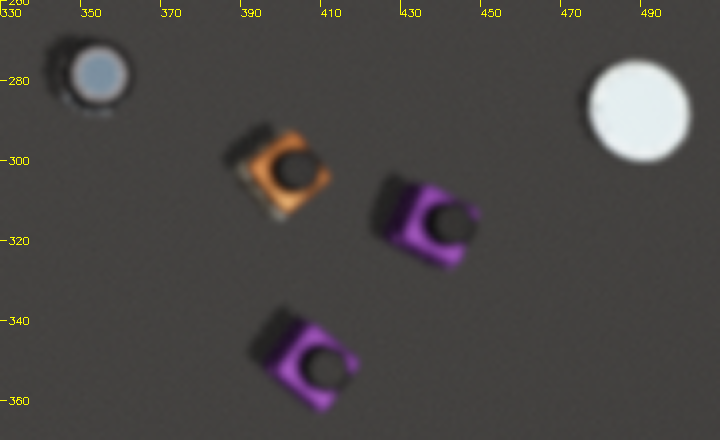

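View pics/s1.png

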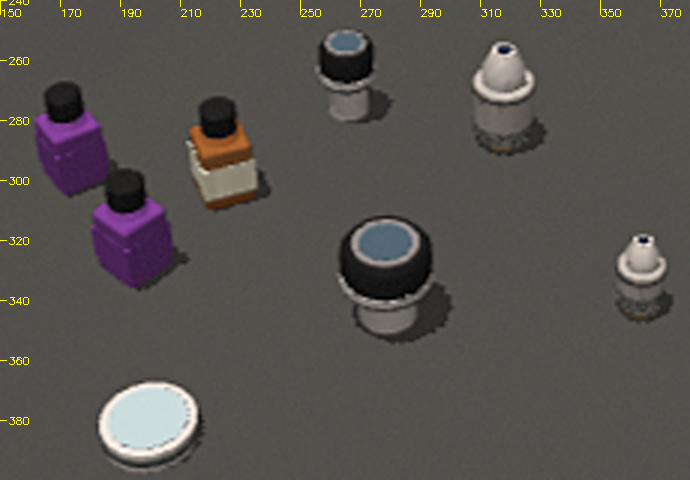

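```bash
cat > h.py <<'E'
import numpy as np,cv2
from cell import arm,get_image
from scipy.spatial.transform import Rotation as R
C={}
def cam(n):
    if n not in C: C[n]=get_image(n)
    return C[n]
def bp(n,u,v,z):
    d=cam(n);r=d["T"][:3,:3]@np.linalg.solve(d["mtx"],[u,v,1]);o=d["T"][:3,3]
    return o+r*(z-o[2])/r[2]
def pj(n,p):
    d=cam(n);q=np.linalg.inv(d["T"])@np.r_[p,1];q=d["mtx"]@q[:3];return q[:2]/q[2]
E
python3 - <<'E'
from h import *
np.set_printoptions(precision=4,suppress=True)
for nm,t,s,z in [("eyepiece",(437.2,240),(278.3,321),.048),("obj_tip",(413.5,177),(364.3,320),.045),("cap",(404.2,302.7),(222.7,275.3),.06),("filter",(489.8,287.6),(200.7,379),.012),("slim",(354.7,278.5),(265.2,254),.048),("big",(355.5,226.3),(318,256.3),.062)]:
    print(nm,bp("top",*t,z),bp("scene",*s,z))
print("barrel",bp("top",411.5,179.5,.03))
c=np.array([bp("top",u,v,.04)for u,v in[(403,293),(412.5,304),(401.5,313),(392,303)]]);print("bottle",c,c.mean(0))
for i in range(4): d=c[(i+1)%4]-c[i];print(np.hypot(*d[:2]),np.degrees(np.arctan2(d[1],d[0]))%90)
k=np.array([(243,38),(550,196),(368,510),(52,344)])/4+[110,140]
c=np.array([bp("top",u,v,.024)for u,v in k]);print("tray",c,c.mean(0))
for i in range(4): d=c[(i+1)%4]-c[i];print(np.hypot(*d[:2]),np.degrees(np.arctan2(d[1],d[0]))%90)
for n,p in dict(eye=(178.2,178.5),obj=(216.7,198.2),bot=(193.9,237.4),fil=(154.7,217)).items(): print(n,bp("top",*p,.024))
for p in c: print(pj("scene",p))
E
python3 - <<'E'
import cv2
s=cv2.imread('pics/scene0.png');x,y,w,h,k=310,150,130,80,5
c=cv2.resize(s[y:y+h,x:x+w],None,fx=k,fy=k,interpolation=cv2.INTER_CUBIC)
for i in range(0,w,20): cv2.putText(c,str(x+i),(i*k,16),0,.35,(0,255,255))
for i in range(0,h,20): cv2.putText(c,str(y+i),(8,i*k+4),0,.35,(0,255,255))
cv2.imwrite('pics/s2.png',c)
E
```

```text
eyepiece [ 0.5623 -0.2333  0.048 ] [ 0.563  -0.2318  0.048 ]
obj_tip [ 0.6725 -0.1699  0.045 ] [ 0.6731 -0.1683  0.045 ]
cap [ 0.4363 -0.1929  0.06  ] [ 0.4392 -0.1924  0.06  ]
filter [ 0.5037 -0.3529  0.012 ] [ 0.5059 -0.35    0.012 ]
slim [ 0.4598 -0.1006  0.048 ] [ 0.4604 -0.0988  0.048 ]
big [ 0.5507 -0.0817  0.062 ] [ 0.5511 -0.0798  0.062 ]
barrel [ 0.6724 -0.1695  0.03  ]
bottle [[ 0.4546 -0.1914  0.04  ]
 [ 0.4391 -0.2116  0.04  ]
 [ 0.4191 -0.1952  0.04  ]
 [ 0.4327 -0.1754  0.04  ]] [ 0.4364 -0.1934  0.04  ]
0.025435285455871776 52.59323936838568
0.025831257303915403 50.807947319944844
0.024046911029143303 55.70958144711589
0.02713306149532105 53.90085672702873
tray [[0.6293 0.3012 0.024 ]
 [0.5849 0.1342 0.024 ]
 [0.4191 0.1783 0.024 ]
 [0.4617 0.3452 0.024 ]] [0.5237 0.2397 0.024 ]
0.17276997702524075 75.12042971353596
0.17152576007979925 75.11882691737407
0.17229164193653834 75.70795917761819
0.17329313527890192 75.2799899656336
eye [0.5754 0.2701 0.024 ]
obj [0.5539 0.1871 0.024 ]
bot [0.4705 0.2086 0.024 ]
fil [0.4918 0.292  0.024 ]
[431.8735 185.8668]
[383.2223 218.4619]
[317.2425 188.2007]
[367.0471 160.1191]
```

View pics/s2.png

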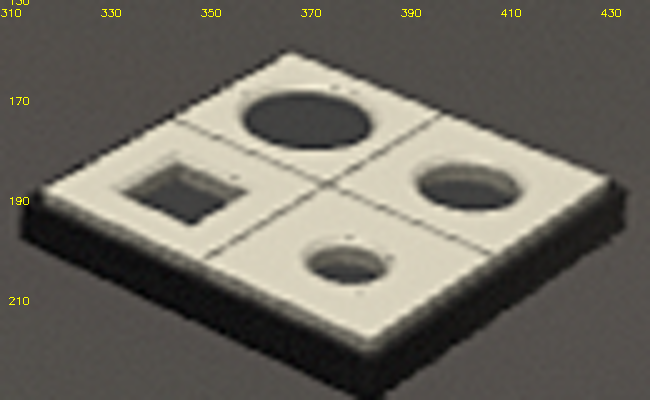

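The two cameras agree within about 3 mm. Before moving I'll write a helper that turns world goals into row units, and locate the purple bottles.

```bash
cat >> h.py <<'E'
def rel(x,y,z,yaw=None,s=None):
    "row numbers to reach world x,y,z with tool x at yaw deg (tool down)"
    s=s or arm.observe();p=s["position"];q=R.from_quat(s["ee_rot"])
    m=q.as_matrix();cy=np.degrees(np.arctan2(m[1,0],m[0,0]))
    if yaw is None: yaw=cy
    a=np.radians(yaw);g=R.from_matrix(np.array([[np.cos(a),np.sin(a),0],[np.sin(a),-np.cos(a),0],[0,0,-1]]))
    t=(q.inv()*g).as_rotvec()/np.pi;d=q.inv().apply(np.array([x,y,z])-p)/.5
    print("pos",p.round(4),"yaw %.1f"%cy,"w %.3f"%s["grip_width"],"F",s["ft_force"].round(1),"t",round(s["time"],1),"-> row",np.r_[t,d].round(4).tolist())
E
python3 - <<'E'
from h import *
np.set_printoptions(precision=4,suppress=True)
for u,v in[(442.5,315.5),(411.5,352)]: print(bp("top",u,v,.06))
rel(.5626,-.2325,.12)
rel(.39,-.405,.16)
E
```

```text
[ 0.4295 -0.2619  0.06  ]
[ 0.357  -0.2203  0.06  ]
pos [ 0.1662 -0.6282  0.2418] yaw 14.8 w 1.002 F [-0.2 -0.5  0.2] t 0.2 -> row [-0.0003, 0.0, -0.0, 0.9688, -0.5619, 0.244]
pos [ 0.1662 -0.6282  0.2418] yaw 14.8 w 1.002 F [-0.2 -0.5  0.2] t 0.2 -> row [-0.0003, 0.0, -0.0, 0.5468, -0.3168, 0.1638]
```

```bash
python3 -m creep '[[0,0,0,0.05,-0.03,0.01,0.65],[0,0,0,0.13,-0.075,0.03,0.65],[0,0,0,0.23,-0.13,0.06,0.65],[0,0,0,0.33,-0.19,0.08,0.65],[0,0,0,0.43,-0.25,0.11,0.65],[0,0,0,0.53,-0.31,0.13,0.65],[0,0,0,0.63,-0.37,0.16,0.65],[0,0,0,0.73,-0.42,0.18,0.65],[0,0,0,0.82,-0.475,0.21,0.65],[0,0,0,0.88,-0.51,0.22,0.65]]' 40; python3 -c "
from h import *
rel(.5626,-.2325,.10);rel(.5626,-.2325,.026)"
```

```text
time: 1.25
position: [0.4968, -0.2979, 0.1405]
ee_rot: [0.992, 0.129, -0.0, -0.0]
ft_force: [-0.1, -0.5, -0.6]
grip_width: 0.825
pos [ 0.4968 -0.2979  0.1405] yaw 14.8 w 0.825 F [-0.1 -0.5 -0.6] t 1.2 -> row [-0.0002, 0.0, -0.0, 0.1607, -0.0928, 0.081]
pos [ 0.4968 -0.2979  0.1405] yaw 14.8 w 0.825 F [-0.1 -0.5 -0.6] t 1.2 -> row [-0.0002, 0.0, -0.0, 0.1607, -0.0927, 0.229]
```

```bash
python3 -m creep '[[0,0,0,0.05,-0.03,0.03,0.65],[0,0,0,0.1,-0.06,0.06,0.65],[0,0,0,0.14,-0.08,0.07,0.65],[0,0,0,0.16,-0.093,0.08,0.65],[0,0,0,0.161,-0.093,0.08,0.65],[0,0,0,0.161,-0.093,0.08,0.65],[0,0,0,0.161,-0.093,0.08,0.65],[0,0,0,0.161,-0.093,0.08,0.65],[0,0,0,0.161,-0.093,0.08,0.65],[0,0,0,0.161,-0.093,0.08,0.65]]' 40
python3 - <<'E'
from h import *
rel(.5626,-.2325,.026)
im=get_image("scene")["img"][:,:,::-1]
cv2.imwrite("pics/a1.png",cv2.resize(im[150:400,170:430],None,fx=3,fy=3)[:600])
E
```

```text
time: 2.25
position: [0.5625, -0.233, 0.1008]
ee_rot: [0.992, 0.128, 0.0, -0.0]
ft_force: [-0.2, 0.8, -0.1]
grip_width: 0.828
pos [ 0.5625 -0.233   0.1008] yaw 14.8 w 0.828 F [-0.2  0.8 -0.1] t 2.2 -> row [-0.0, -0.0, 0.0, 0.0004, -0.0009, 0.1496]
```

View pics/a1.png

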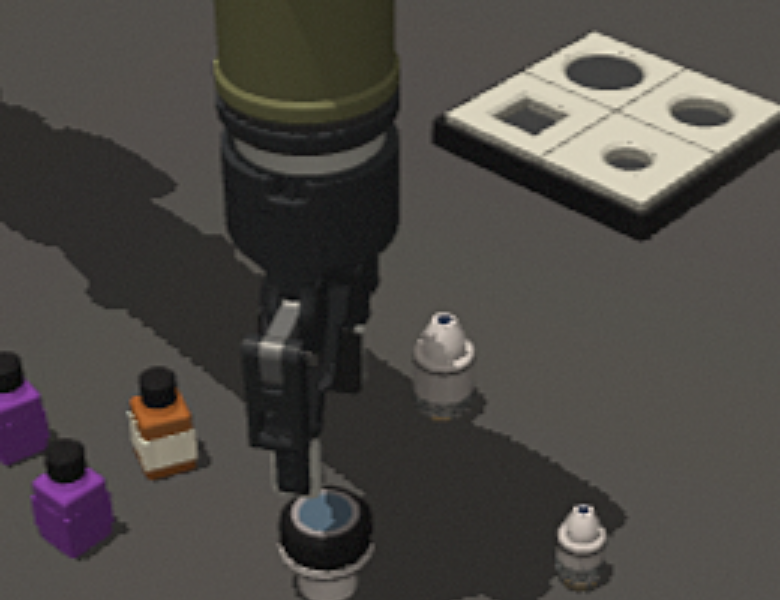

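The fingers straddle the wide eyepiece, with its lens at crop (325,512). I'll estimate the tip height from the front fingertip at crop (295,490).

Run:
```python
from h import *
for o in (.036,.042,.048):
  for z in (.09,.095,.1,.105): print(o,z,pj("scene",[.5625+.255*o,-.233-.967*o,z]).round(1))
```

```text
0.036 0.09 [269.8 316.4]
0.036 0.095 [269.7 313.7]
0.036 0.1 [269.5 311. ]
0.036 0.105 [269.4 308.2]
0.042 0.09 [268.6 319.3]
0.042 0.095 [268.5 316.6]
0.042 0.1 [268.3 313.9]
0.042 0.105 [268.2 311.1]
0.048 0.09 [267.4 322.3]
0.048 0.095 [267.2 319.6]
0.048 0.1 [267.1 316.8]
0.048 0.105 [266.9 314.1]
```

```bash
python3 -m creep '[[0,0,0,0,0,0.03,0.65],[0,0,0,0,-0.001,0.07,0.65],[0,0,0,0,-0.001,0.11,0.65],[0,0,0,0,-0.001,0.14,0.65],[0,0,0,0,-0.001,0.152,0.65],[0,0,0,0,-0.001,0.154,0.3],[0,0,0,0,-0.001,0.154,-0.2],[0,0,0,0,-0.001,0.154,-0.2],[0,0,0,0,-0.001,0.154,-0.2],[0,0,0,0,-0.001,0.154,-0.2]]' 40
python3 - <<'E'
from h import *
rel(.5626,-.2325,.12)
im=get_image("scene")["img"][:,:,::-1]
cv2.imwrite("pics/a2.png",cv2.resize(im[210:400,180:430],None,fx=3,fy=3)[:600])
E
```

```text
time: 3.35
position: [0.5627, -0.2323, 0.0241]
ee_rot: [0.992, 0.129, 0.0, 0.0]
ft_force: [1.0, 0.3, -1.5]
grip_width: 0.524
pos [ 0.5627 -0.2323  0.0241] yaw 14.8 w 0.524 F [ 1.   0.3 -1.5] t 3.4 -> row [0.0001, -0.0002, -0.0, -0.0002, 0.0004, -0.1918]
```

View pics/a2.png

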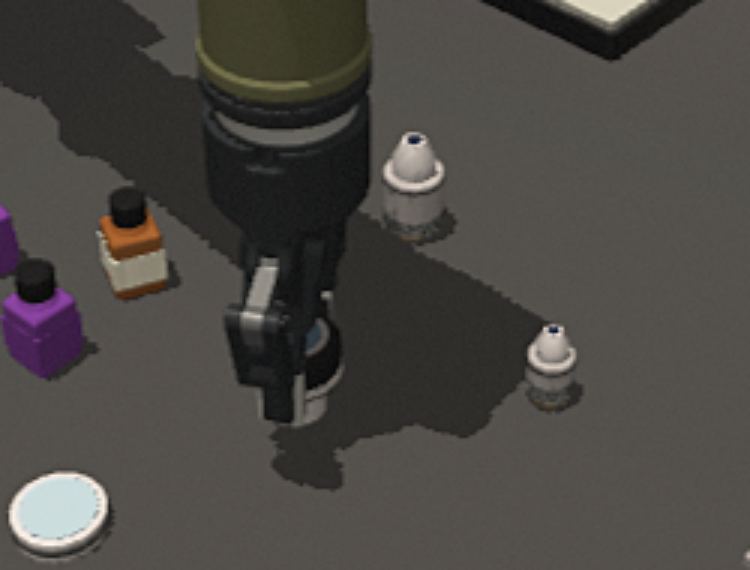

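Grip stopped at 0.524 (≈45 mm), matching the 46 mm head. Lifting.

```bash
python3 -m creep '[[0,0,0,0,0,0,-0.3],[0,0,0,0,0,0,-0.3],[0,0,0,0,0,-0.02,-0.3],[0,0,0,0,0,-0.05,-0.3],[0,0,0,0,0,-0.09,-0.3],[0,0,0,0,0,-0.13,-0.3],[0,0,0,0,0,-0.16,-0.3],[0,0,0,0,0,-0.18,-0.3],[0,0,0,0,0,-0.19,-0.3],[0,0,0,0,0,-0.19,-0.3]]' 60
python3 - <<'E'
from h import *
rel(.575,-.0,.12);rel(.5763,.2705,.12)
im=get_image("scene")["img"][:,:,::-1]
cv2.imwrite("pics/a3.png",cv2.resize(im[180:370,180:430],None,fx=3,fy=3)[:600])
E
```

```text
time: 4.4
position: [0.5628, -0.2324, 0.1196]
ee_rot: [0.992, 0.129, 0.001, 0.0]
ft_force: [0.5, 0.7, -1.5]
grip_width: 0.52
pos [ 0.5628 -0.2324  0.1196] yaw 14.8 w 0.520 F [ 0.5  0.7 -1.5] t 4.4 -> row [0.0002, -0.0003, -0.0, 0.1422, -0.4432, -0.001]
pos [ 0.5628 -0.2324  0.1196] yaw 14.8 w 0.520 F [ 0.5  0.7 -1.5] t 4.4 -> row [0.0002, -0.0003, -0.0, 0.2827, -0.9656, -0.0012]
```

View pics/a3.png

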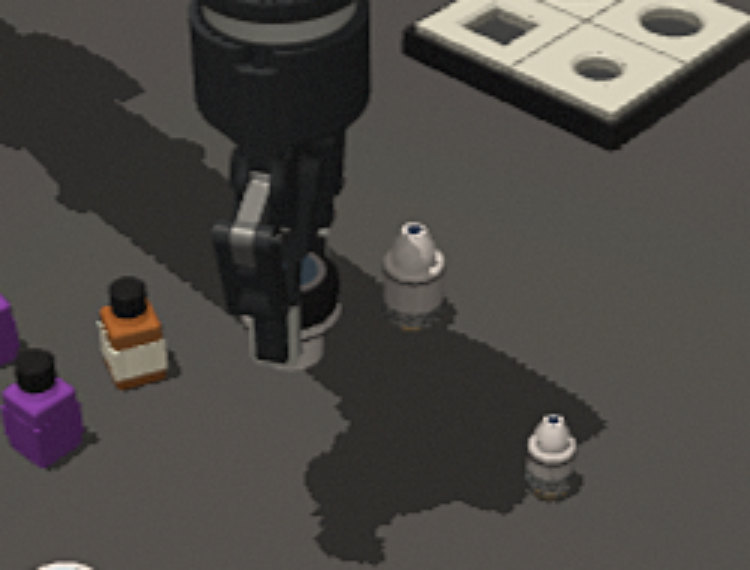

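The eyepiece is held upright and clear of the bench. Next, the carry to the tray.

```bash
python3 -m creep '[[0,0,0,0.005,-0.02,0,-0.3],[0,0,0,0.02,-0.07,0,-0.3],[0,0,0,0.04,-0.14,0,-0.3],[0,0,0,0.06,-0.21,0,-0.3],[0,0,0,0.085,-0.29,0,-0.3],[0,0,0,0.11,-0.37,0,-0.3],[0,0,0,0.13,-0.45,0,-0.3],[0,0,0,0.155,-0.53,0,-0.3],[0,0,0,0.18,-0.61,0,-0.3],[0,0,0,0.2,-0.69,0,-0.3]]'
python3 - <<'E'
from h import *
rel(.5763,.2705,.12)
E
```

```text
time: 5.45
position: [0.57, 0.1293, 0.118]
ee_rot: [0.992, 0.129, -0.001, -0.0]
ft_force: [1.0, -0.4, -0.5]
grip_width: 0.523
pos [0.57   0.1293 0.118 ] yaw 14.8 w 0.523 F [ 1.  -0.4 -0.5] t 5.5 -> row [-0.0002, 0.0004, -0.0, 0.0845, -0.2697, -0.004]
```

```bash
python3 -m creep '[[0,0,0,0.02,-0.07,0,-0.3],[0,0,0,0.04,-0.13,0,-0.3],[0,0,0,0.06,-0.19,0,-0.3],[0,0,0,0.075,-0.235,-0.002,-0.3],[0,0,0,0.083,-0.26,-0.004,-0.3],[0,0,0,0.085,-0.27,-0.004,-0.3],[0,0,0,0.085,-0.27,-0.004,-0.3],[0,0,0,0.085,-0.27,-0.004,-0.3],[0,0,0,0.085,-0.27,0.03,-0.3],[0,0,0,0.085,-0.27,0.05,-0.3]]'
python3 - <<'E'
from h import *
rel(.5763,.2705,.0365)
for n,c in(("scene",(100,250,300,500)),("top",(100,300,80,330))):
    im=get_image(n)["img"][:,:,::-1]
    cv2.imwrite(f"pics/a4{n}.png",cv2.resize(im[c[0]:c[1],c[2]:c[3]],None,fx=3,fy=3))
E
```

```text
time: 6.45
position: [0.5762, 0.2688, 0.0911]
ee_rot: [0.992, 0.128, -0.001, 0.0]
ft_force: [-0.2, 0.8, -1.2]
grip_width: 0.521
pos [0.5762 0.2688 0.0911] yaw 14.7 w 0.521 F [-0.2  0.8 -1.2] t 6.5 -> row [0.0001, 0.0009, 0.0, 0.0013, -0.0032, 0.1092]
```

View pics/a4scene.png

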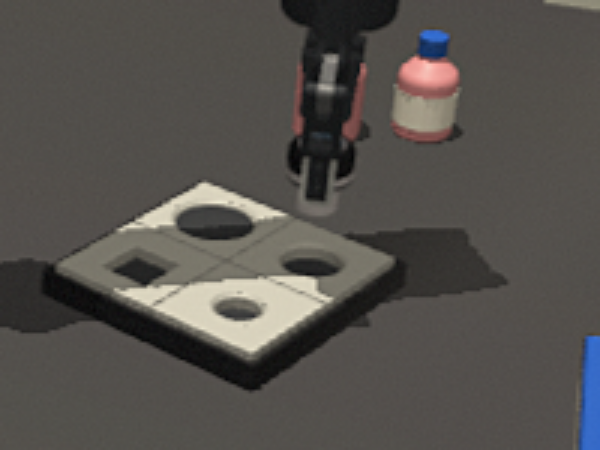

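View pics/a4top.png

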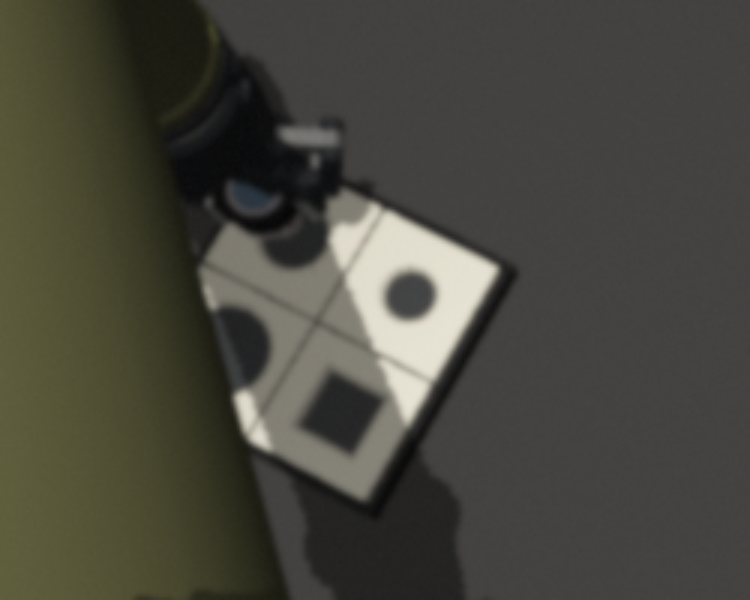

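```bash
python3 -m creep '[[0,0,0,0.001,-0.003,0.02,-0.3],[0,0,0,0.001,-0.003,0.045,-0.3],[0,0,0,0.001,-0.003,0.07,-0.3],[0,0,0,0.001,-0.003,0.085,-0.3],[0,0,0,0.001,-0.003,0.095,-0.3],[0,0,0,0.001,-0.003,0.1,-0.3],[0,0,0,0.001,-0.003,0.104,-0.3],[0,0,0,0.001,-0.003,0.107,-0.3],[0,0,0,0.001,-0.003,0.109,-0.3],[0,0,0,0.001,-0.003,0.109,-0.3]]'
python3 - <<'E'
from h import *
rel(.5763,.2705,.035)
im=get_image("scene")["img"][:,:,::-1]
cv2.imwrite(f"pics/a5.png",cv2.resize(im[120:240,320:480],None,fx=4,fy=4))
E
```

```text
time: 7.55
position: [0.5751, 0.2704, 0.0361]
ee_rot: [0.992, 0.128, -0.003, 0.001]
ft_force: [-0.7, -0.7, 0.9]
grip_width: 0.518
pos [0.5751 0.2704 0.0361] yaw 14.8 w 0.518 F [-0.7 -0.7  0.9] t 7.5 -> row [0.0002, 0.0017, 0.0, 0.0023, 0.0004, 0.0022]
```

View pics/a5.png

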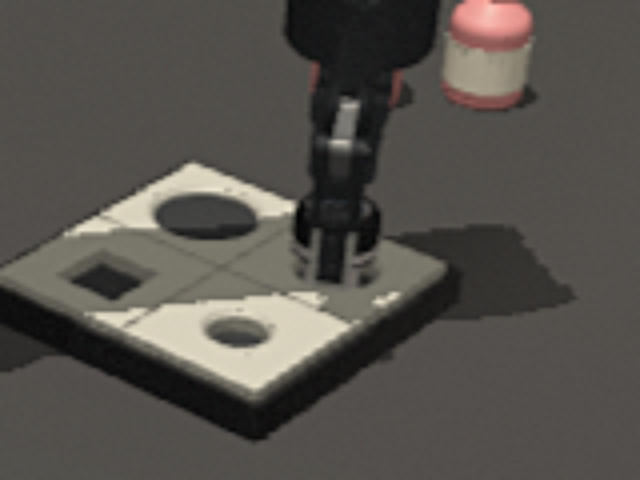

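The tube is in the pocket at about floor depth. I'll nudge down and check the force before opening.

```bash
python3 -m creep '[[0,0.0015,0,0.001,0,0.001,-0.3],[0,0.0015,0,0.001,0,0.002,-0.3],[0,0.0015,0,0.001,0,0.003,-0.3],[0,0.0015,0,0.001,0,0.004,-0.3],[0,0.0015,0,0.001,0,0.004,-0.3],[0,0.0015,0,0.001,0,0.004,-0.3],[0,0.0015,0,0.001,0,0.004,-0.3],[0,0.0015,0,0.001,0,0.004,-0.3],[0,0.0015,0,0.001,0,0.004,-0.3],[0,0.0015,0,0.001,0,0.004,-0.3]]'; python3 -c "
from h import *
rel(.5763,.2705,.035)"
```

```text
time: 8.6
position: [0.5756, 0.2707, 0.036]
ee_rot: [0.992, 0.128, -0.0, 0.001]
ft_force: [-5.4, -2.1, 11.8]
grip_width: 0.518
pos [0.5756 0.2707 0.036 ] yaw 14.8 w 0.518 F [-5.4 -2.1 11.8] t 8.6 -> row [0.0004, 0.0001, 0.0, 0.0013, 0.0007, 0.002]
```

Contact: the floor stops it at the expected height with 12 N. Opening gradually, then going up.

```bash
python3 -m creep '[[0,0,0,0,0,0,0.05],[0,0,0,0,0,0,0.1],[0,0,0,0,0,0,0.2],[0,0,0,0,0,0,0.35],[0,0,0,0,0,0,0.5],[0,0,0,0,0,0,0.55],[0,0,0,0,0,-0.02,0.55],[0,0,0,0,0,-0.06,0.55],[0,0,0,0,0,-0.12,0.55],[0,0,0,0,0,-0.18,0.55]]'
python3 - <<'E'
from h import *
rel(.6727,-.169,.12,75);rel(.6727,-.169,.12)
im=get_image("scene")["img"][:,:,::-1]
cv2.imwrite(f"pics/a6.png",cv2.resize(im[100:240,320:480],None,fx=4,fy=4))
E
```

```text
time: 9.6
position: [0.5754, 0.2708, 0.1274]
ee_rot: [0.992, 0.129, -0.0, 0.001]
ft_force: [0.8, 0.3, 0.5]
grip_width: 0.78
pos [0.5754 0.2708 0.1274] yaw 14.8 w 0.780 F [0.8 0.3 0.5] t 9.6 -> row [0.0002, 0.0004, -0.3346, -0.0361, 0.9002, 0.0158]
pos [0.5754 0.2708 0.1274] yaw 14.8 w 0.780 F [0.8 0.3 0.5] t 9.6 -> row [0.0003, 0.0002, 0.0, -0.0361, 0.9002, 0.0158]
```

View pics/a6.png

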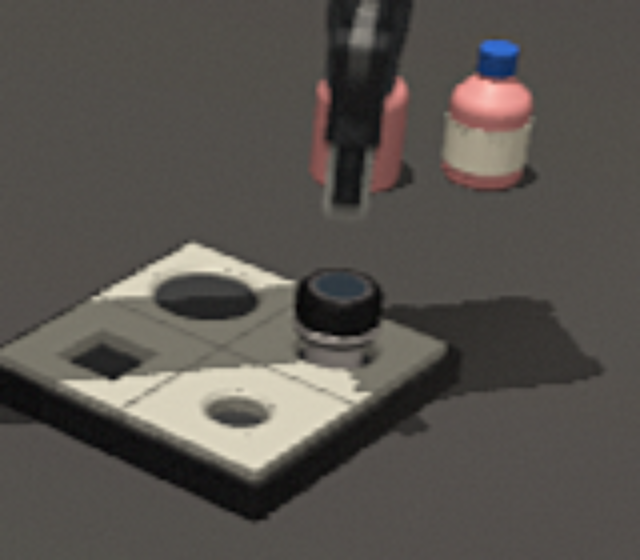

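The wide eyepiece stands upright in its pocket. Next is the small objective, turning the jaws by 60° so they clear the eyepiece when placing.

```bash
python3 -m creep '[[0,0,-0.03,0,0.04,0,0.3],[0,0,-0.07,-0.005,0.12,0,0.2],[0,0,-0.11,-0.01,0.21,0,0.2],[0,0,-0.15,-0.015,0.3,0,0.2],[0,0,-0.19,-0.02,0.39,0,0.2],[0,0,-0.23,-0.02,0.48,0,0.2],[0,0,-0.27,-0.025,0.57,0,0.2],[0,0,-0.3,-0.03,0.66,0.01,0.2],[0,0,-0.32,-0.03,0.75,0.01,0.2],[0,0,-0.334,-0.035,0.83,0.015,0.2]]'
python3 - <<'E'
from h import *
rel(.6727,-.169,.09,75.2)
E
```

```text
time: 10.65
position: [0.6678, -0.1361, 0.1268]
ee_rot: [0.794, 0.608, 0.004, 0.002]
ft_force: [-0.4, 0.0, -0.1]
grip_width: 0.604
pos [ 0.6678 -0.1361  0.1268] yaw 74.9 w 0.604 F [-0.4  0.  -0.1] t 10.7 -> row [0.0028, -0.0012, -0.0015, -0.0614, 0.0259, 0.0735]
```

```bash
python3 -m creep '[[0,0,0,-0.03,0.01,0,0.2],[0.001,0,-0.001,-0.055,0.02,0.01,0.2],[0.002,-0.001,-0.001,-0.061,0.025,0.03,0.2],[0.003,-0.001,-0.001,-0.061,0.026,0.05,0.2],[0.003,-0.001,-0.001,-0.061,0.026,0.065,0.2],[0.003,-0.001,-0.001,-0.061,0.026,0.073,0.2],[0.003,-0.001,-0.001,-0.061,0.026,0.073,0.2],[0.003,-0.001,-0.001,-0.061,0.026,0.073,0.2],[0.003,-0.001,-0.001,-0.061,0.026,0.073,0.2],[0.003,-0.001,-0.001,-0.061,0.026,0.073,0.2]]'
python3 - <<'E'
from h import *
rel(.6727,-.169,.024,75.2)
im=get_image("scene")["img"][:,:,::-1]
cv2.imwrite(f"pics/b1.png",cv2.resize(im[180:380,270:470],None,fx=3,fy=3))
im=get_image("top")["img"][:,:,::-1]
cv2.imwrite(f"pics/b1t.png",cv2.resize(im[120:300,330:510],None,fx=3,fy=3))
E
```

```text
time: 11.65
position: [0.6731, -0.1688, 0.0908]
ee_rot: [0.793, 0.61, 0.0, -0.0]
ft_force: [-0.1, -0.3, -0.8]
grip_width: 0.598
pos [ 0.6731 -0.1688  0.0908] yaw 75.1 w 0.598 F [-0.1 -0.3 -0.8] t 11.7 -> row [0.0001, -0.0002, -0.0005, -0.0006, -0.0007, 0.1337]
```

View pics/b1.png

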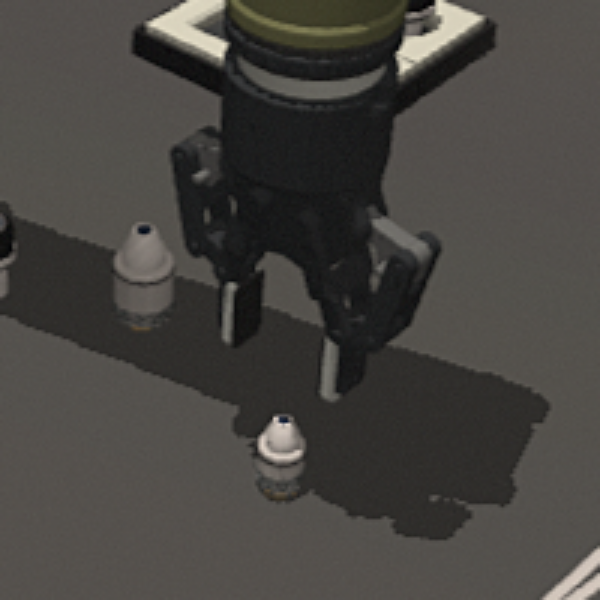

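View pics/b1t.png

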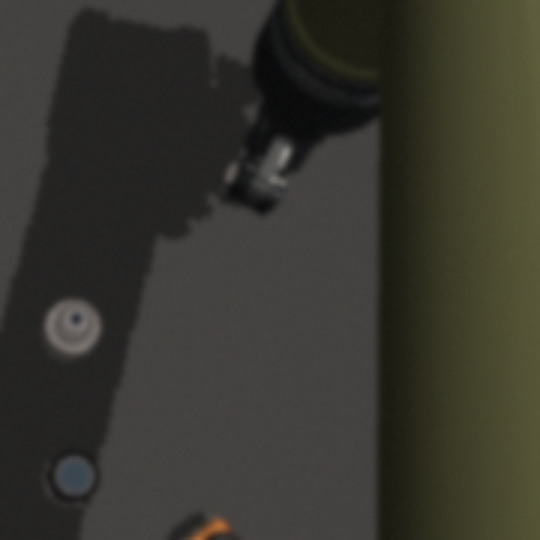

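Fingers straddle the small objective (scene crop (282,440)), gap centred. Descending and gripping.

```bash
python3 -m creep '[[0,0,0,-0.001,-0.001,0.03,0.2],[0,0,0,-0.001,-0.001,0.07,0.2],[0,0,0,-0.001,-0.001,0.1,0.2],[0,0,0,-0.001,-0.001,0.12,0.2],[0,0,0,-0.001,-0.001,0.13,0.2],[0,0,0,-0.001,-0.001,0.13,-0.1],[0,0,0,-0.001,-0.001,0.13,-0.3],[0,0,0,-0.001,-0.001,0.13,-0.7],[0,0,0,-0.001,-0.001,0.13,-0.7],[0,0,0,-0.001,-0.001,0.13,-0.7]]' 40
python3 - <<'E'
from h import *
rel(.6727,-.169,.12,75.2)
im=get_image("scene")["img"][:,:,::-1]
cv2.imwrite(f"pics/b2.png",cv2.resize(im[220:380,290:450],None,fx=4,fy=4)[:600])
E
```

```text
time: 12.75
position: [0.6731, -0.1693, 0.0267]
ee_rot: [0.793, 0.61, 0.001, 0.001]
ft_force: [0.1, -0.4, 3.1]
grip_width: 0.252
pos [ 0.6731 -0.1693  0.0267] yaw 75.1 w 0.252 F [ 0.1 -0.4  3.1] t 12.8 -> row [0.0006, -0.0002, -0.0005, 0.0005, -0.0006, -0.1866]
```

View pics/b2.png

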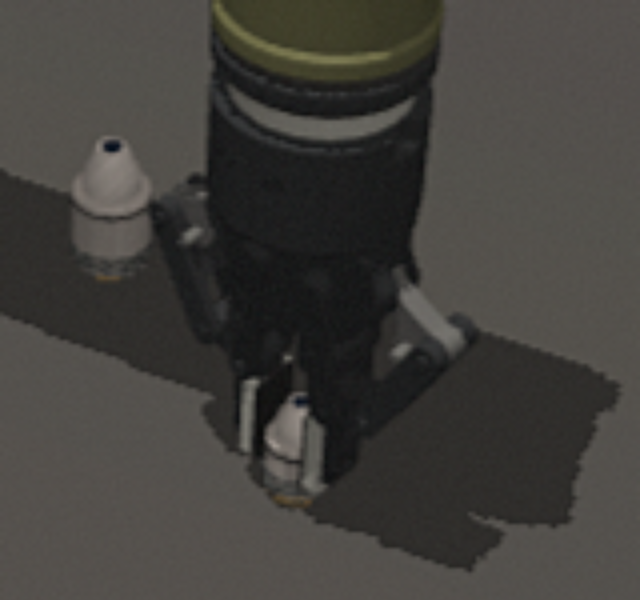

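Gripped at 0.252, roughly barrel width with the same ~2 mm reading offset as before. Lifting.

```bash
python3 -m creep '[[0,0,0,0,0,0,-0.8],[0,0,0,0,0,0,-0.8],[0,0,0,0,0,-0.02,-0.8],[0,0,0,0,0,-0.05,-0.8],[0,0,0,0,0,-0.09,-0.8],[0,0,0,0,0,-0.13,-0.8],[0,0,0,0,0,-0.16,-0.8],[0,0,0,0,0,-0.18,-0.8],[0,0,0,0,0,-0.19,-0.8],[0,0,0,0,0,-0.19,-0.8]]' 60
python3 - <<'E'
from h import *
rel(.5547,.1875,.12,75.2)
im=get_image("scene")["img"][:,:,::-1]
cv2.imwrite(f"pics/b3.png",cv2.resize(im[190:350,290:450],None,fx=4,fy=4)[:600])
E
```

```text
time: 13.8
position: [0.6731, -0.1694, 0.1223]
ee_rot: [0.793, 0.609, 0.001, 0.001]
ft_force: [0.9, -0.1, -1.4]
grip_width: 0.248
pos [ 0.6731 -0.1694  0.1223] yaw 75.1 w 0.248 F [ 0.9 -0.1 -1.4] t 13.8 -> row [0.0008, -0.0002, -0.0005, 0.6289, -0.4124, 0.0038]
```

View pics/b3.png

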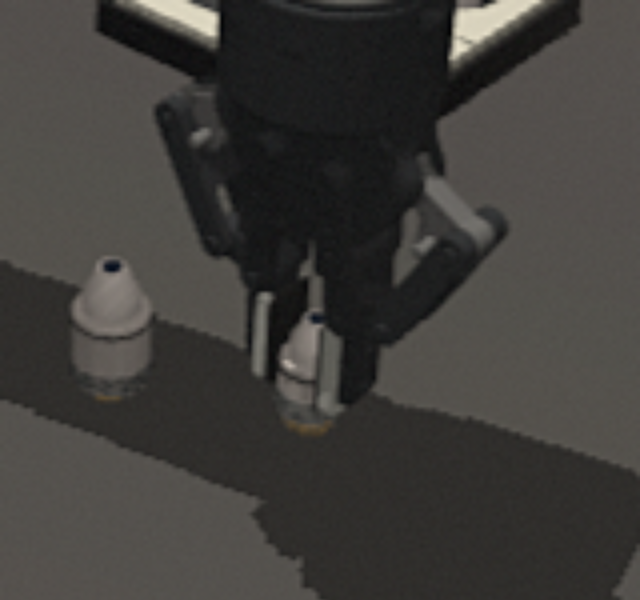

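Held upright. Carrying it to its pocket.

```bash
python3 -m creep '[[0,0,0,0.03,-0.02,0,-0.8],[0,0,0,0.09,-0.06,0,-0.8],[0,0,0,0.16,-0.105,0,-0.8],[0,0,0,0.23,-0.15,0,-0.8],[0,0,0,0.3,-0.197,0,-0.8],[0,0,0,0.37,-0.243,0,-0.8],[0,0,0,0.44,-0.29,0,-0.8],[0,0,0,0.51,-0.335,0,-0.8],[0,0,0,0.57,-0.374,0,-0.8],[0,0,0,0.61,-0.4,0,-0.8]]'
python3 - <<'E'
from h import *
rel(.5547,.1875,.08,75.2)
E
```

```text
time: 14.85
position: [0.5545, 0.1813, 0.1207]
ee_rot: [0.791, 0.611, 0.0, -0.001]
ft_force: [0.3, 0.7, -0.6]
grip_width: 0.247
pos [0.5545 0.1813 0.1207] yaw 75.4 w 0.247 F [ 0.3  0.7 -0.6] t 14.8 -> row [-0.0003, -0.0003, 0.001, 0.0119, -0.0026, 0.0813]
```

```bash
python3 -m creep '[[0,0,0,0.01,-0.002,0,-0.8],[0,0,0,0.012,-0.003,0,-0.8],[0,0,0,0.012,-0.003,0.02,-0.8],[0,0,0,0.012,-0.003,0.05,-0.8],[0,0,0,0.012,-0.003,0.07,-0.8],[0,0,0,0.012,-0.003,0.08,-0.8],[0,0,0,0.012,-0.003,0.08,-0.8],[0,0,0,0.012,-0.003,0.08,-0.8],[0,0,0,0.012,-0.003,0.08,-0.8],[0,0,0,0.012,-0.003,0.08,-0.8]]'
python3 - <<'E'
from h import *
rel(.5547,.1875,.0387,75.2)
for n,c in(("scene",(100,250,300,500)),("top",(100,300,80,330))):
    im=get_image(n)["img"][:,:,::-1]
    cv2.imwrite(f"pics/b4{n}.png",cv2.resize(im[c[0]:c[1],c[2]:c[3]],None,fx=3,fy=3))
s=arm.observe()["position"];print(pj("scene",s-[0,0,.0267]),pj("scene",[.5547,.1875,.024]),pj("scene",[.5547,.1875,.012]))
E
```

```text
time: 15.85
position: [0.5549, 0.1878, 0.0812]
ee_rot: [0.791, 0.611, 0.001, -0.0]
ft_force: [-0.3, 0.4, -1.1]
grip_width: 0.248
pos [0.5549 0.1878 0.0812] yaw 75.4 w 0.248 F [-0.3  0.4 -1.1] t 15.8 -> row [0.0, -0.0004, 0.001, -0.0007, -0.0002, 0.085]
[380.19093154 188.9068454 ] [379.04109568 201.98040985] [378.62267881 207.02414693]
```

View pics/b4scene.png

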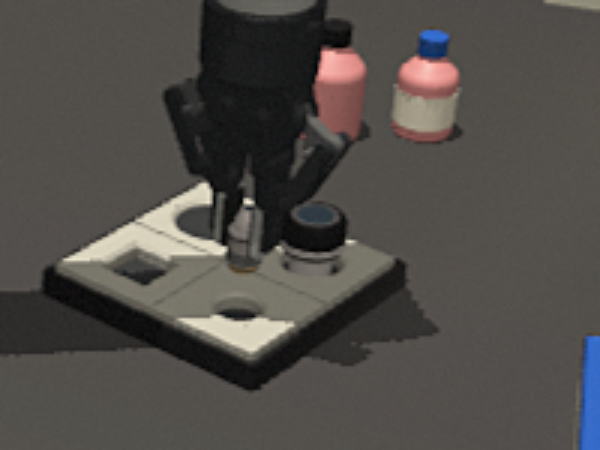

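View pics/b4top.png

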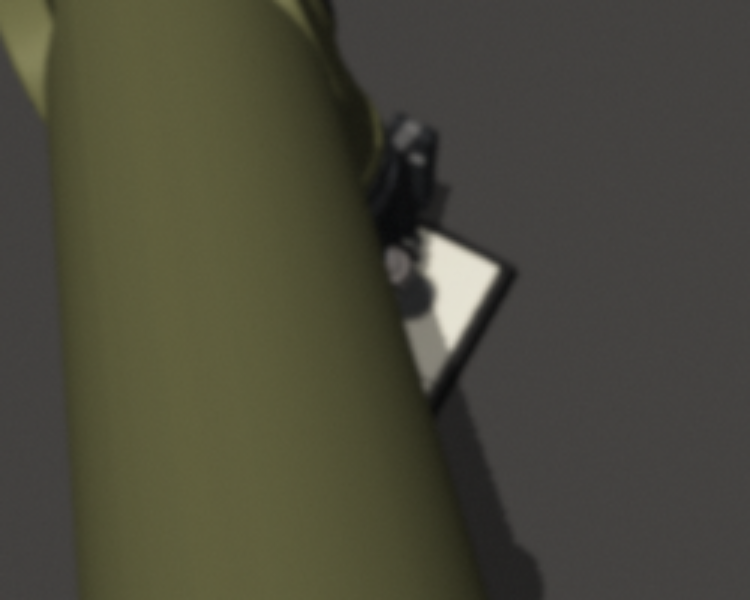

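The objective's underside at scene px (381,189) matches the prediction, as does the pocket at (379,202). Lowering.

```bash
python3 -m creep '[[0,0,0,-0.001,0,0.02,-0.8],[0,0,0,-0.001,0,0.04,-0.8],[0,0,0,-0.001,0,0.055,-0.8],[0,0,0,-0.001,0,0.067,-0.8],[0,0,0,-0.001,0,0.074,-0.8],[0,0,0,-0.001,0,0.079,-0.8],[0,0,0,-0.001,0,0.083,-0.8],[0,0,0,-0.001,0,0.086,-0.8],[0,0,0,-0.001,0,0.088,-0.8],[0,0,0,-0.001,0,0.088,-0.8]]'
python3 - <<'E'
from h import *
rel(.5547,.1875,.0387,75.2)
im=get_image("scene")["img"][:,:,::-1]
cv2.imwrite(f"pics/b5.png",cv2.resize(im[120:240,320:480],None,fx=4,fy=4))
E
```

```text
time: 17.0
position: [0.5548, 0.1875, 0.0387]
ee_rot: [0.791, 0.611, 0.0, 0.0]
ft_force: [-4.0, -1.2, 9.2]
grip_width: 0.241
pos [0.5548 0.1875 0.0387] yaw 75.4 w 0.241 F [-4.  -1.2  9.2] t 17.0 -> row [0.0001, -0.0002, 0.0011, -0.0, -0.0002, 0.0]
```

View pics/b5.png

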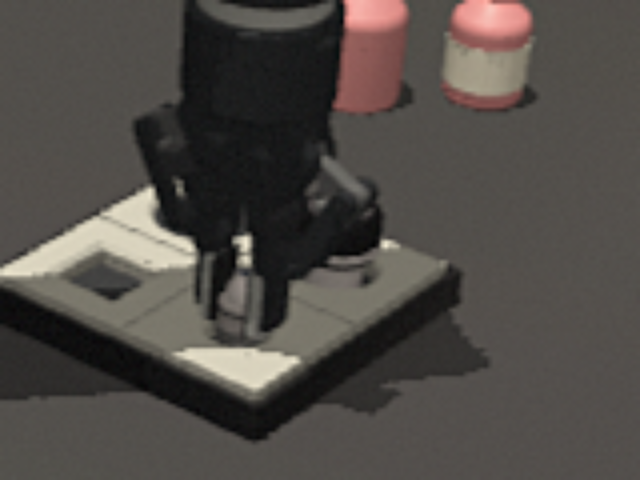

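Seated: z is 0.0387 as expected, with 9 N on the floor. Releasing and retreating.

```bash
python3 -m creep '[[0,0,0,0,0,-0.002,-0.5],[0,0,0,0,0,-0.002,-0.45],[0,0,0,0,0,-0.002,-0.35],[0,0,0,0,0,-0.002,-0.2],[0,0,0,0,0,-0.002,0],[0,0,0,0,0,-0.002,0.1],[0,0,0,0,0,-0.02,0.1],[0,0,0,0,0,-0.06,0.1],[0,0,0,0,0,-0.12,0.1],[0,0,0,0,0,-0.18,0.1]]'
python3 - <<'E'
from h import *
rel(.4375,-.193,.13,53);rel(.4375,-.193,.13,143)
im=get_image("scene")["img"][:,:,::-1]
cv2.imwrite(f"pics/b6.png",cv2.resize(im[100:240,320:480],None,fx=4,fy=4))
E
```

```text
time: 18.05
position: [0.5544, 0.1876, 0.13]
ee_rot: [0.791, 0.612, 0.0, -0.0]
ft_force: [-0.1, -0.2, 0.3]
grip_width: 0.548
pos [0.5544 0.1876 0.13  ] yaw 75.4 w 0.548 F [-0.1 -0.2  0.3] t 18.1 -> row [-0.0001, -0.0002, 0.1245, -0.7955, -0.0346, -0.0005]
pos [0.5544 0.1876 0.13  ] yaw 75.4 w 0.548 F [-0.1 -0.2  0.3] t 18.1 -> row [0.0001, -0.0002, -0.3755, -0.7955, -0.0346, -0.0005]
```

View pics/b6.png

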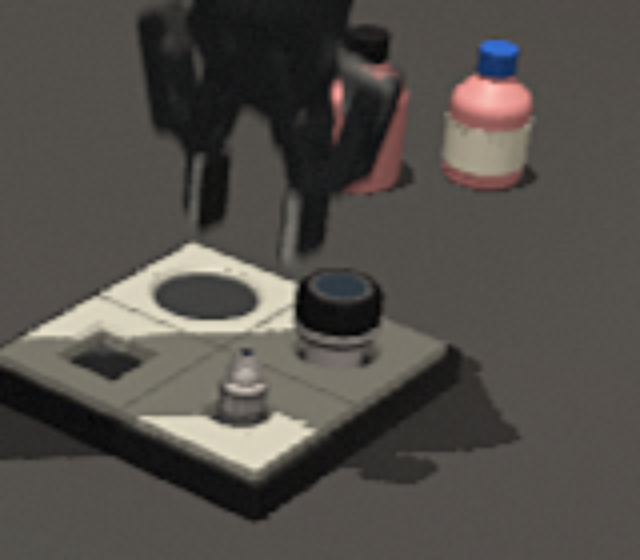

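Objective stands in its pocket. Next, the oil bottle: jaws square to its sides, tool yaw 53°.

```bash
python3 -m creep '[[0,0,0.01,-0.03,0,0,0.15],[0,0,0.03,-0.1,-0.005,0,0.15],[0,0,0.05,-0.19,-0.01,0,0.15],[0,0,0.07,-0.28,-0.015,0,0.15],[0,0,0.09,-0.37,-0.02,0,0.15],[0,0,0.11,-0.46,-0.02,0,0.15],[0,0,0.12,-0.55,-0.025,0,0.15],[0,0,0.1245,-0.64,-0.03,0,0.15],[0,0,0.1245,-0.72,-0.032,0,0.15],[0,0,0.1245,-0.77,-0.034,0,0.15]]' 40
python3 - <<'E'
from h import *
rel(.4375,-.193,.12,53)
E
```

```text
time: 19.1
position: [0.4415, -0.1833, 0.1335]
ee_rot: [0.896, 0.444, 0.003, 0.001]
ft_force: [0.1, -0.0, -0.4]
grip_width: 0.575
pos [ 0.4415 -0.1833  0.1335] yaw 52.7 w 0.575 F [ 0.1 -0.  -0.4] t 19.1 -> row [0.0016, -0.0017, -0.0018, -0.0205, 0.0052, 0.027]
```

```bash
python3 -m creep '[[0,0,0,-0.01,0.003,0.01,0.15],[0.001,-0.001,-0.001,-0.018,0.005,0.02,0.15],[0.001,-0.001,-0.001,-0.02,0.005,0.027,0.15],[0.001,-0.001,-0.001,-0.02,0.005,0.027,0.15],[0.001,-0.001,-0.001,-0.02,0.005,0.027,0.15],[0.001,-0.001,-0.001,-0.02,0.005,0.027,0.15],[0.001,-0.001,-0.001,-0.02,0.005,0.027,0.15],[0.001,-0.001,-0.001,-0.02,0.005,0.027,0.15],[0.001,-0.001,-0.001,-0.02,0.005,0.027,0.15],[0.001,-0.001,-0.001,-0.02,0.005,0.027,0.15]]'
python3 - <<'E'
from h import *
rel(.4375,-.193,.026,53)
im=get_image("scene")["img"][:,:,::-1]
cv2.imwrite(f"pics/c1.png",cv2.resize(im[170:350,150:330],None,fx=3,fy=3))
im=get_image("top")["img"][:,:,::-1]
cv2.imwrite(f"pics/c1t.png",cv2.resize(im[220:400,320:500],None,fx=3,fy=3))
E
```

```text
time: 20.1
position: [0.4376, -0.1927, 0.1201]
ee_rot: [0.895, 0.445, 0.001, 0.0]
ft_force: [-0.1, 0.6, 0.7]
grip_width: 0.573
pos [ 0.4376 -0.1927  0.1201] yaw 52.9 w 0.573 F [-0.1  0.6  0.7] t 20.1 -> row [0.0007, -0.0007, -0.0008, -0.001, -0.0003, 0.1882]
```

View pics/c1.png

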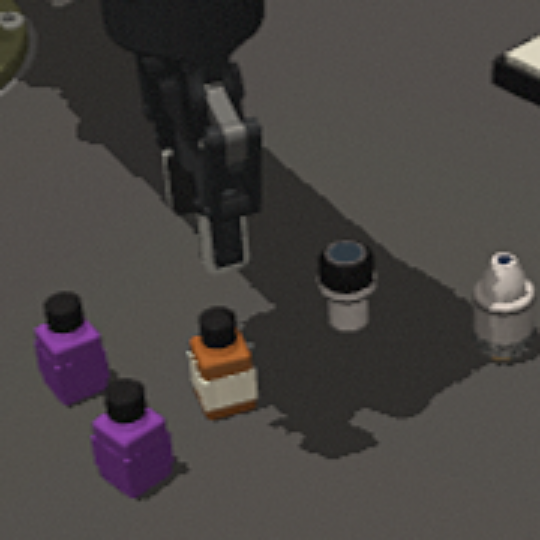

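View pics/c1t.png

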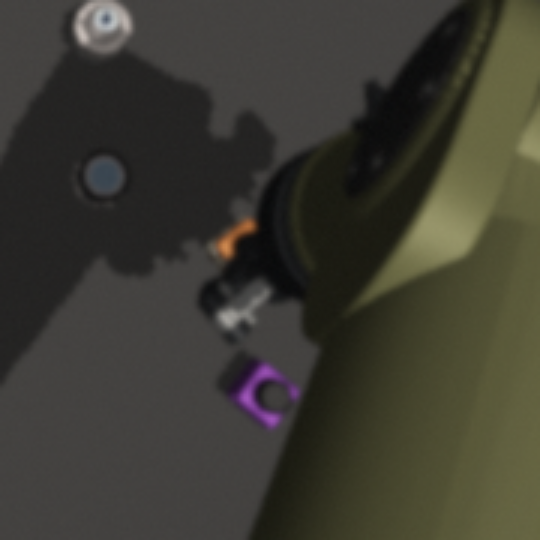

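Finger pads are parallel to the bottle's faces and clear of both purple bottles. Descending.

```bash
python3 -m creep '[[0,0,0,-0.001,0,0.03,0.15],[0,0,0,-0.001,0,0.08,0.15],[0,0,0,-0.001,0,0.13,0.15],[0,0,0,-0.001,0,0.165,0.15],[0,0,0,-0.001,0,0.183,0.15],[0,0,0,-0.001,0,0.186,0.0],[0,0,0,-0.001,0,0.186,-0.2],[0,0,0,-0.001,0,0.186,-0.6],[0,0,0,-0.001,0,0.186,-0.6],[0,0,0,-0.001,0,0.186,-0.6]]' 40
python3 - <<'E'
from h import *
rel(.4375,-.193,.12,53)
im=get_image("scene")["img"][:,:,::-1]
cv2.imwrite(f"pics/c2.png",cv2.resize(im[200:350,150:330],None,fx=4,fy=4))
E
```

```text
time: 21.2
position: [0.4383, -0.1935, 0.028]
ee_rot: [0.895, 0.445, 0.002, 0.001]
ft_force: [0.2, -0.7, 2.9]
grip_width: 0.317
pos [ 0.4383 -0.1935  0.028 ] yaw 52.9 w 0.317 F [ 0.2 -0.7  2.9] t 21.2 -> row [0.0013, -0.0007, -0.0008, 0.0002, -0.0012, -0.184]
```

View pics/c2.png

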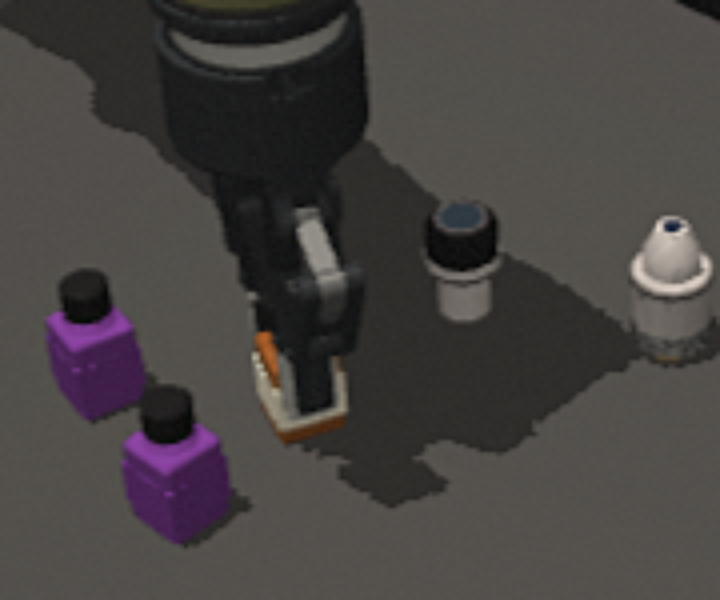

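Grip 0.317 (≈27–28 mm), square on the faces. Lifting.

```bash
python3 -m creep '[[0,0,0,0,0,0,-0.7],[0,0,0,0,0,0,-0.7],[0,0,0,0,0,-0.02,-0.7],[0,0,0,0,0,-0.05,-0.7],[0,0,0,0,0,-0.09,-0.7],[0,0,0,0,0,-0.13,-0.7],[0,0,0,0,0,-0.16,-0.7],[0,0,0,0,0,-0.18,-0.7],[0,0,0,0,0,-0.19,-0.7],[0,0,0,0,0,-0.19,-0.7]]' 60
python3 - <<'E'
from h import *
rel(.4715,.2093,.12,75.3)
im=get_image("scene")["img"][:,:,::-1]
cv2.imwrite(f"pics/c3.png",cv2.resize(im[170:320,150:330],None,fx=4,fy=4))
E
```

```text
time: 22.25
position: [0.438, -0.1936, 0.1234]
ee_rot: [0.896, 0.445, 0.002, 0.002]
ft_force: [-0.0, 0.7, -0.4]
grip_width: 0.31
pos [ 0.438  -0.1936  0.1234] yaw 52.9 w 0.310 F [-0.   0.7 -0.4] t 22.2 -> row [0.0016, -0.0004, -0.1247, 0.6826, -0.4333, 0.0063]
```

View pics/c3.png

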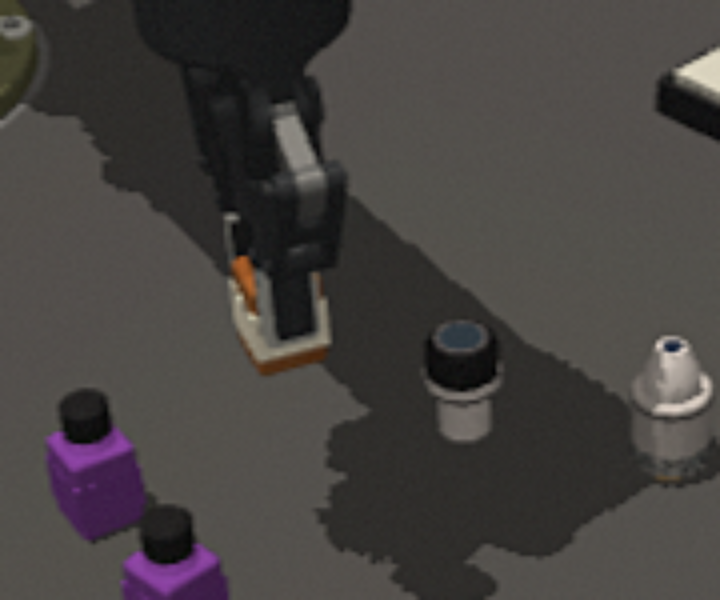

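Held level. Carrying it over, with a −22.4° turn on the way.

```bash
python3 -m creep '[[0,0,-0.01,0.03,-0.02,0,-0.7],[0,0,-0.03,0.09,-0.057,0,-0.7],[0,0,-0.05,0.17,-0.108,0,-0.7],[0.001,0,-0.07,0.25,-0.16,0,-0.7],[0.001,0,-0.085,0.33,-0.21,0,-0.7],[0.001,0,-0.1,0.41,-0.26,0,-0.7],[0.001,0,-0.11,0.49,-0.31,0,-0.7],[0.001,0,-0.12,0.56,-0.356,0,-0.7],[0.001,0,-0.125,0.62,-0.394,0,-0.7],[0.001,0,-0.125,0.66,-0.42,0,-0.7]]'
python3 - <<'E'
from h import *
rel(.4715,.2093,.08,75.3)
E
```

```text
time: 23.3
position: [0.4678, 0.2006, 0.1222]
ee_rot: [0.79, 0.613, 0.001, -0.001]
ft_force: [0.1, -0.4, -0.3]
grip_width: 0.316
pos [0.4678 0.2006 0.1222] yaw 75.7 w 0.316 F [ 0.1 -0.4 -0.3] t 23.3 -> row [-0.0003, -0.0008, 0.002, 0.0184, 0.003, 0.0845]
```

```bash
python3 -m creep '[[0,0,0.001,0.012,0.002,0,-0.7],[0,0,0.002,0.018,0.003,0,-0.7],[0,0,0.002,0.018,0.003,0.02,-0.7],[0,0,0.002,0.018,0.003,0.05,-0.7],[0,0,0.002,0.018,0.003,0.07,-0.7],[0,0,0.002,0.018,0.003,0.08,-0.7],[0,0,0.002,0.018,0.003,0.08,-0.7],[0,0,0.002,0.018,0.003,0.08,-0.7],[0,0,0.002,0.018,0.003,0.08,-0.7],[0,0,0.002,0.018,0.003,0.08,-0.7]]'
python3 - <<'E'
from h import *
rel(.4715,.2093,.04,75.3)
im=get_image("scene")["img"][:,:,::-1]
cv2.imwrite(f"pics/c4.png",cv2.resize(im[110:240,290:450],None,fx=4,fy=4))
im=get_image("top")["img"][:,:,::-1]
cv2.imwrite(f"pics/c4t.png",cv2.resize(im[130:290,100:280],None,fx=3,fy=3))
s=arm.observe()["position"];print(pj("scene",s-[0,0,.028]),pj("scene",[.4715,.2093,.024]))
E
```

```text
time: 24.3
position: [0.4718, 0.2093, 0.0827]
ee_rot: [0.792, 0.611, 0.001, -0.001]
ft_force: [-0.0, 0.3, -0.1]
grip_width: 0.318
pos [0.4718 0.2093 0.0827] yaw 75.3 w 0.318 F [-0.   0.3 -0.1] t 24.3 -> row [0.0, -0.0009, 0.0, -0.0003, -0.0007, 0.0855]
[346.77827856 174.73367357] [346.13136338 187.52980243]
```

View pics/c4.png

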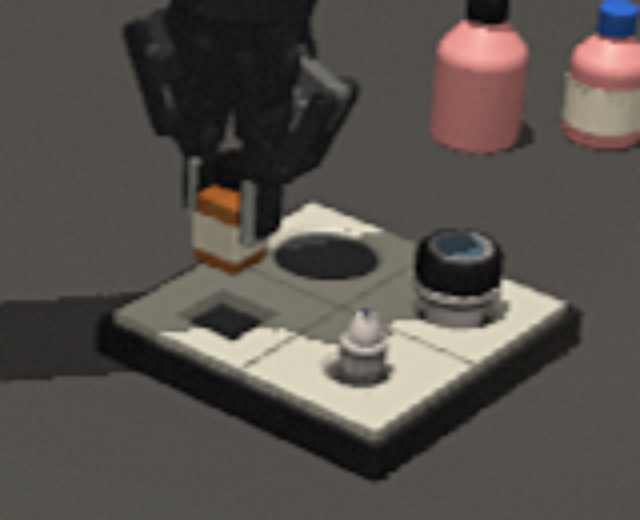

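View pics/c4t.png

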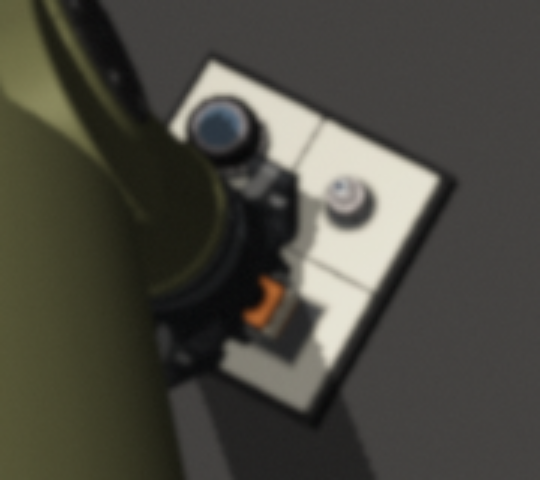

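Bottle's bottom is over the square pocket (scene px ≈(347,174) above (346,188)), sides parallel. Lowering.

```bash
python3 -m creep '[[0,-0.001,0,0,-0.001,0.02,-0.7],[0,-0.001,0,0,-0.001,0.04,-0.7],[0,-0.001,0,0,-0.001,0.055,-0.7],[0,-0.001,0,0,-0.001,0.067,-0.7],[0,-0.001,0,0,-0.001,0.074,-0.7],[0,-0.001,0,0,-0.001,0.079,-0.7],[0,-0.001,0,0,-0.001,0.083,-0.7],[0,-0.001,0,0,-0.001,0.086,-0.7],[0,-0.001,0,0,-0.001,0.089,-0.7],[0,-0.001,0,0,-0.001,0.089,-0.7]]'
python3 - <<'E'
from h import *
rel(.4715,.2093,.04,75.3)
im=get_image("scene")["img"][:,:,::-1]
cv2.imwrite(f"pics/c5.png",cv2.resize(im[110:240,290:450],None,fx=4,fy=4))
E
```

```text
time: 25.45
position: [0.4714, 0.2095, 0.0401]
ee_rot: [0.792, 0.611, -0.001, 0.001]
ft_force: [-5.3, -2.8, 15.6]
grip_width: 0.316
pos [0.4714 0.2095 0.0401] yaw 75.3 w 0.316 F [-5.3 -2.8 15.6] t 25.4 -> row [0.0001, 0.0007, 0.0, -0.0004, 0.0004, 0.0001]
```

View pics/c5.png

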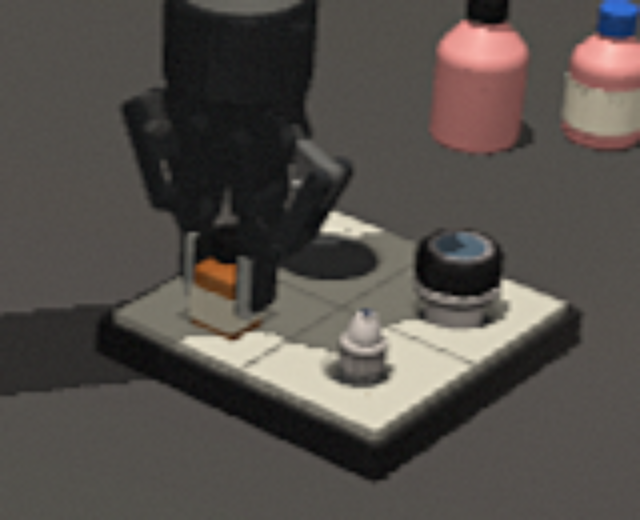

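Seated: z is 0.0401 as expected, with contact force. Releasing.

```bash
python3 -m creep '[[0,0,0,0,0,-0.003,-0.37],[0,0,0,0,0,-0.003,-0.32],[0,0,0,0,0,-0.003,-0.25],[0,0,0,0,0,-0.003,-0.15],[0,0,0,0,0,-0.003,0],[0,0,0,0,0,-0.003,0.1],[0,0,0,0,0,-0.02,0.1],[0,0,0,0,0,-0.06,0.1],[0,0,0,0,0,-0.12,0.1],[0,0,0,0,0,-0.18,0.1]]'
python3 - <<'E'
from h import *
rel(.5045,-.3515,.12,75.3)
im=get_image("scene")["img"][:,:,::-1]
cv2.imwrite(f"pics/c6.png",cv2.resize(im[110:240,290:450],None,fx=4,fy=4))
E
```

```text
time: 26.5
position: [0.471, 0.2099, 0.1313]
ee_rot: [0.792, 0.611, -0.001, 0.001]
ft_force: [1.2, -0.5, 1.2]
grip_width: 0.555
pos [0.471  0.2099 0.1313] yaw 75.3 w 0.555 F [ 1.2 -0.5  1.2] t 26.5 -> row [-0.0001, 0.0007, 0.0002, -1.0692, 0.349, 0.0248]
```

View pics/c6.png

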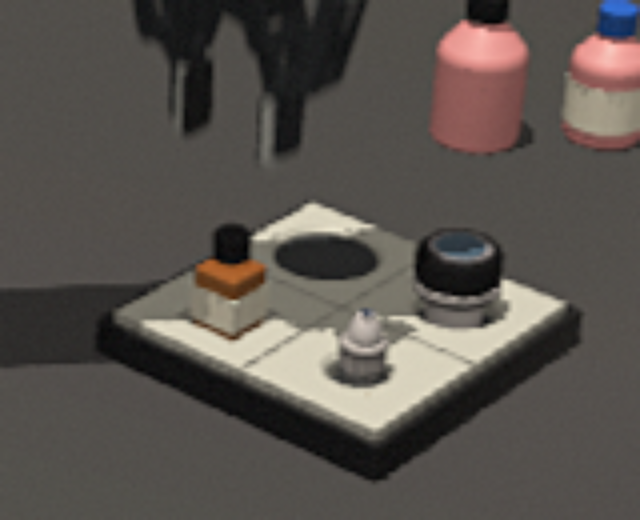

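All three are standing in their pockets. Last is the filter; I'll turn the jaws diagonal (yaw 120°) so they avoid the neighbours in the tray.

```bash
python3 -m creep '[[0,0,-0.02,-0.03,0.01,0,0.3],[0,0,-0.05,-0.1,0.033,0,0.45],[0,0,-0.08,-0.19,0.062,0,0.45],[0,0,-0.11,-0.28,0.091,0,0.45],[0,0,-0.14,-0.37,0.12,0,0.45],[0,0,-0.17,-0.46,0.15,0,0.45],[0,0,-0.2,-0.55,0.18,0,0.45],[0,0,-0.22,-0.64,0.21,0,0.45],[0,0,-0.24,-0.73,0.24,0,0.45],[0,0,-0.25,-0.82,0.27,0,0.45]]' 40
python3 - <<'E'
from h import *
rel(.5045,-.3515,.1,120.3)
E
```

```text
time: 27.55
position: [0.501, -0.2212, 0.1373]
ee_rot: [0.496, 0.868, 0.002, 0.004]
ft_force: [0.8, -0.2, -0.1]
grip_width: 0.723
pos [ 0.501  -0.2212  0.1373] yaw 120.5 w 0.723 F [ 0.8 -0.2 -0.1] t 27.6 -> row [0.002, 0.0015, 0.001, -0.2279, -0.1266, 0.0748]
```

```bash
python3 -m creep '[[0,0,0,-0.07,-0.04,0.01,0.45],[0,0,0,-0.13,-0.07,0.02,0.45],[0.001,0.001,0,-0.18,-0.1,0.03,0.45],[0.002,0.0015,0.001,-0.21,-0.12,0.04,0.45],[0.002,0.0015,0.001,-0.225,-0.126,0.06,0.45],[0.002,0.0015,0.001,-0.228,-0.127,0.075,0.45],[0.002,0.0015,0.001,-0.228,-0.127,0.075,0.45],[0.002,0.0015,0.001,-0.228,-0.127,0.075,0.45],[0.002,0.0015,0.001,-0.228,-0.127,0.075,0.45],[0.002,0.0015,0.001,-0.228,-0.127,0.075,0.45]]'
python3 - <<'E'
from h import *
rel(.5045,-.3515,.03,120.3)
im=get_image("scene")["img"][:,:,::-1]
cv2.imwrite(f"pics/d1.png",cv2.resize(im[270:430,110:290],None,fx=4,fy=4)[:600])
s=arm.observe();m=R.from_quat(s["ee_rot"]).as_matrix()
print(s["joint_positions"])
for z in(-.002,.0,.002,.005):
  print(z,[pj("scene",s["position"]+m@np.array([0.0,y,z])).round(1) for y in(-.031,.031)])
E
```

```text
time: 28.55
position: [0.5049, -0.351, 0.1006]
ee_rot: [0.497, 0.868, -0.0, 0.001]
ft_force: [0.6, 0.1, 0.0]
grip_width: 0.724
pos [ 0.5049 -0.351   0.1006] yaw 120.4 w 0.724 F [0.6 0.1 0. ] t 28.6 -> row [0.0001, 0.0003, 0.0004, -0.0004, -0.0012, 0.1411]
[ 1.05040262  0.41728716 -0.60018931  1.68803145  0.2580598   1.11528987
  0.905596  ]
-0.002 [array([168.1, 332.6]), array([216.2, 331. ])]
0.0 [array([168.3, 333.8]), array([216.4, 332.1])]
0.002 [array([168.5, 334.9]), array([216.5, 333.2])]
0.005 [array([168.8, 336.6]), array([216.7, 334.9])]
```

View pics/d1.png

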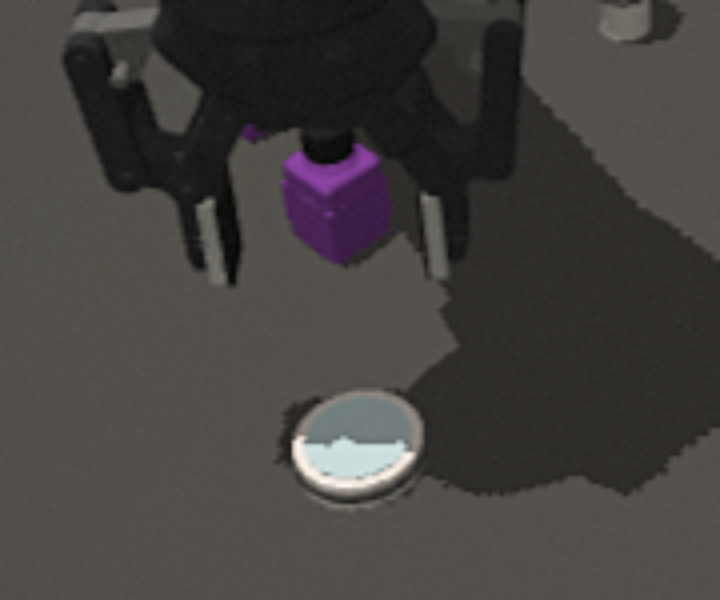

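Run:
```python
from h import *
s=arm.observe();m=R.from_quat(s["ee_rot"]).as_matrix()
for z in(-.002,.0,.002,.005,.008):
  print(z,[pj("scene",s["position"]+m@np.array([-.011,y,z])).round(1) for y in(-.0307,.0307)])
```

```text
-0.002 [array([166.9, 338.8]), array([215.2, 337.1])]
0.0 [array([167.1, 339.9]), array([215.3, 338.2])]
0.002 [array([167.3, 341. ]), array([215.5, 339.3])]
0.005 [array([167.7, 342.7]), array([215.7, 341. ])]
0.008 [array([168. , 344.3]), array([215.9, 342.6])]
```

Tips lie about 2 mm ahead of the TCP at this opening, so about 5–6 mm once closed to 45 mm. I'll set TCP z to 0.011 so the tips hold the rim about 5–6 mm above its underside.

```bash
python3 -m creep '[[0,0,0,0,-0.001,0.03,0.45],[0,0,0,0,-0.001,0.08,0.45],[0,0,0,0,-0.001,0.12,0.45],[0,0,0,0,-0.001,0.15,0.45],[0,0,0,0,-0.001,0.167,0.45],[0,0,0,0,-0.001,0.175,0.45],[0,0,0,0,-0.001,0.179,0.45],[0,0,0,0,-0.001,0.179,0.45],[0,0,0,0,-0.001,0.179,0.45],[0,0,0,0,-0.001,0.179,0.4]]' 40
python3 - <<'E'
from h import *
rel(.5045,-.3515,.011,120.3)
im=get_image("scene")["img"][:,:,::-1]
cv2.imwrite(f"pics/d2.png",cv2.resize(im[300:420,130:280],None,fx=5,fy=5)[:600])
E
```

```text
time: 29.7
position: [0.5046, -0.3522, 0.0116]
ee_rot: [0.498, 0.867, -0.0, 0.001]
ft_force: [0.2, -0.1, -0.8]
grip_width: 0.694
pos [ 0.5046 -0.3522  0.0116] yaw 120.3 w 0.694 F [ 0.2 -0.1 -0.8] t 29.7 -> row [0.0002, 0.0006, 0.0001, 0.0012, 0.0005, 0.0011]
```

View pics/d2.png

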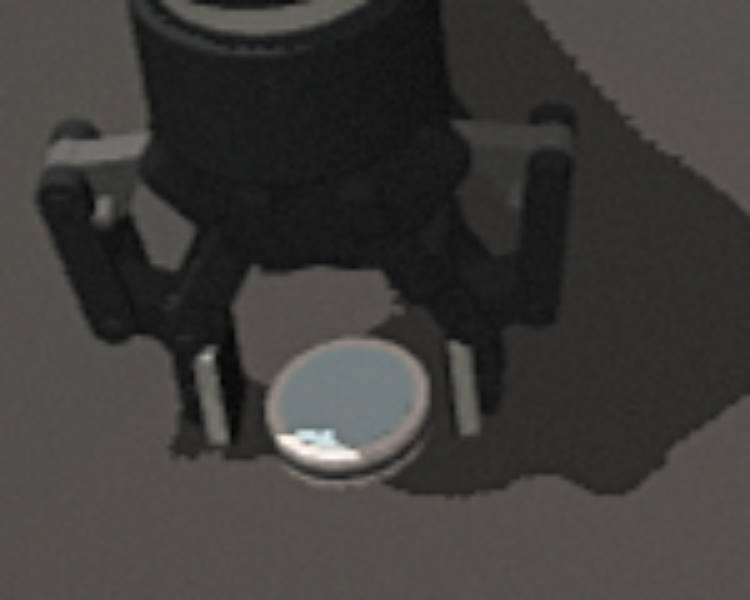

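The disc is centred between the pads (disc at crop (347,405)). Closing gently.

```bash
python3 -m creep '[[0,0,0,0,0,0.001,0.3],[0,0,0,0,0,0.001,0.2],[0,0,0,0,0,0.001,0.1],[0,0,0,0,0,0.001,0.0],[0,0,0,0,0,0.001,-0.1],[0,0,0,0,0,0.001,-0.2],[0,0,0,0,0,0.001,-0.2],[0,0,0,0,0,0.001,-0.2],[0,0,0,0,0,0.001,-0.2],[0,0,0,0,0,0.001,-0.2]]' 30
python3 - <<'E'
from h import *
rel(.5045,-.3515,.12,120.3)
im=get_image("scene")["img"][:,:,::-1]
cv2.imwrite(f"pics/d3.png",cv2.resize(im[300:420,130:280],None,fx=5,fy=5)[:600])
E
```

```text
time: 30.75
position: [0.5046, -0.3522, 0.0113]
ee_rot: [0.498, 0.867, -0.0, 0.001]
ft_force: [-1.5, 1.2, 4.8]
grip_width: 0.497
pos [ 0.5046 -0.3522  0.0113] yaw 120.3 w 0.497 F [-1.5  1.2  4.8] t 30.8 -> row [0.0001, 0.0006, 0.0001, 0.0008, 0.0007, -0.2175]
```

View pics/d3.png

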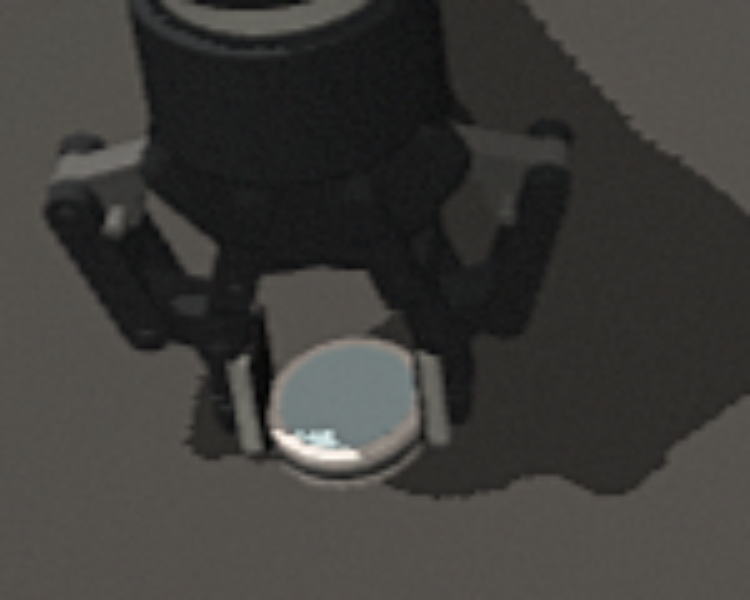

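```bash
python3 -m creep '[[0,0,0,0,0,0,-0.2],[0,0,0,0,0,0,-0.2],[0,0,0,0,0,-0.02,-0.2],[0,0,0,0,0,-0.05,-0.2],[0,0,0,0,0,-0.09,-0.2],[0,0,0,0,0,-0.13,-0.2],[0,0,0,0,0,-0.17,-0.2],[0,0,0,0,0,-0.2,-0.2],[0,0,0,0,0,-0.217,-0.2],[0,0,0,0,0,-0.217,-0.2]]' 45
python3 - <<'E'
from h import *
rel(.4933,.2925,.12,120.3)
im=get_image("scene")["img"][:,:,::-1]
cv2.imwrite(f"pics/d4.png",cv2.resize(im[260:380,130:280],None,fx=5,fy=5)[:600])
s=arm.observe();m=R.from_quat(s["ee_rot"]).as_matrix()
for z in(.002,.005,.008,.0113):
  print(z,[pj("scene",s["position"]+m@np.array([-.011,y,z])).round(1) for y in(-.0225,.0225)], pj("scene",s["position"]+m@np.array([-.0225,0,z])).round(1))
E
```

```text
time: 31.8
position: [0.5052, -0.3524, 0.1213]
ee_rot: [0.498, 0.867, -0.001, 0.002]
ft_force: [0.0, -0.6, -0.9]
grip_width: 0.489
pos [ 0.5052 -0.3524  0.1213] yaw 120.3 w 0.489 F [ 0.  -0.6 -0.9] t 31.8 -> row [0.0004, 0.0014, 0.0001, 1.1255, 0.6305, -0.0016]
0.002 [array([171.3, 330. ]), array([207.1, 328.7])] [188.1 335.7]
0.005 [array([171.6, 331.7]), array([207.4, 330.5])] [188.4 337.5]
0.008 [array([171.9, 333.4]), array([207.6, 332.2])] [188.7 339.2]
0.0113 [array([172.2, 335.3]), array([207.8, 334.1])] [189.  341.1]
```

View pics/d4.png

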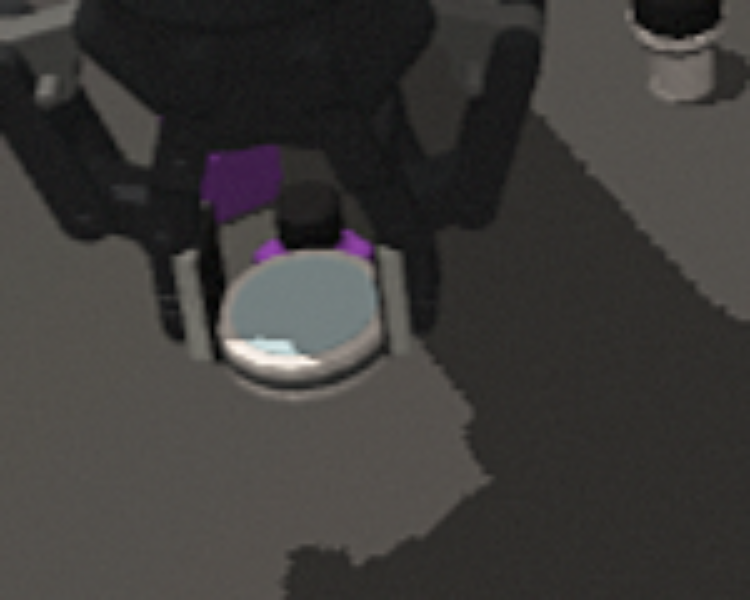

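The filter is held level with the tips about 5.5 mm above its underside, which clears the insert top (4 mm) at full depth. Carrying it over.

```bash
python3 -m creep '[[0,0,0,0.03,0.017,0,-0.2],[0,0,0,0.08,0.045,0,-0.2],[0,0,0,0.15,0.084,0,-0.2],[0,0,0,0.22,0.123,0,-0.2],[0,0,0,0.29,0.162,0,-0.2],[0,0,0,0.36,0.2,0,-0.2],[0,0,0,0.43,0.24,0,-0.2],[0,0,0,0.5,0.28,0,-0.2],[0,0,0,0.57,0.32,0,-0.2],[0,0,0,0.64,0.36,0,-0.2]]'
python3 - <<'E'
from h import *
rel(.4933,.2925,.12,120.3)
E
```

```text
time: 32.9
position: [0.4962, 0.0179, 0.1179]
ee_rot: [0.497, 0.868, -0.001, -0.0]
ft_force: [0.1, -0.0, 0.4]
grip_width: 0.49
pos [0.4962 0.0179 0.1179] yaw 120.4 w 0.490 F [ 0.1 -0.   0.4] t 32.9 -> row [-0.0005, 0.0002, 0.0004, 0.4768, 0.2726, -0.0049]
```

```bash
python3 -m creep '[[0,0,0,0.06,0.034,0,-0.2],[0,0,0,0.13,0.074,0,-0.2],[0,0,0,0.2,0.114,0,-0.2],[0,0,0,0.27,0.154,0,-0.2],[0,0,0,0.34,0.194,-0.003,-0.2],[0,0,0,0.4,0.229,-0.004,-0.2],[0,0,0,0.445,0.254,-0.004,-0.2],[0,0,0,0.47,0.269,-0.004,-0.2],[0,0,0,0.477,0.273,-0.004,-0.2],[0,0,0,0.477,0.273,-0.004,-0.2]]'
python3 - <<'E'
from h import *
rel(.4933,.2925,.06,120.3)
E
```

```text
time: 33.9
position: [0.492, 0.2933, 0.1189]
ee_rot: [0.496, 0.868, -0.001, -0.001]
ft_force: [-0.2, -1.2, -0.8]
grip_width: 0.49
pos [0.492  0.2933 0.1189] yaw 120.5 w 0.490 F [-0.2 -1.2 -0.8] t 33.9 -> row [-0.001, 0.0001, 0.001, -0.0026, 0.0019, 0.1177]
```

```bash
python3 -m creep '[[-0.001,0,0.001,-0.002,0.002,0.01,-0.2],[-0.001,0,0.001,-0.002,0.002,0.03,-0.2],[-0.001,0,0.001,-0.002,0.002,0.06,-0.2],[-0.001,0,0.001,-0.002,0.002,0.09,-0.2],[-0.001,0,0.001,-0.002,0.002,0.11,-0.2],[-0.001,0,0.001,-0.002,0.002,0.117,-0.2],[-0.001,0,0.001,-0.002,0.002,0.117,-0.2],[-0.001,0,0.001,-0.002,0.002,0.117,-0.2],[-0.001,0,0.001,-0.002,0.002,0.117,-0.2],[-0.001,0,0.001,-0.002,0.002,0.117,-0.2]]'
python3 - <<'E'
from h import *
rel(.4933,.2925,.0313,120.3)
im=get_image("scene")["img"][:,:,::-1]
cv2.imwrite(f"pics/d5.png",cv2.resize(im[110:240,290:450],None,fx=4,fy=4))
im=get_image("top")["img"][:,:,::-1]
cv2.imwrite(f"pics/d5t.png",cv2.resize(im[130:290,100:280],None,fx=4,fy=4)[:600])
s=arm.observe()["position"];print(pj("scene",s-[0,0,.0]),pj("scene",[.4933,.2925,.024]))
E
```

```text
time: 34.9
position: [0.4936, 0.2931, 0.061]
ee_rot: [0.498, 0.867, 0.0, 0.0]
ft_force: [-0.7, -0.2, -0.8]
grip_width: 0.491
pos [0.4936 0.2931 0.061 ] yaw 120.3 w 0.491 F [-0.7 -0.2 -0.8] t 34.9 -> row [0.0003, 0.0001, 0.0, -0.0008, -0.0011, 0.0593]
[372.17466326 157.95554496] [370.96940917 173.08085916]
```

View pics/d5.png

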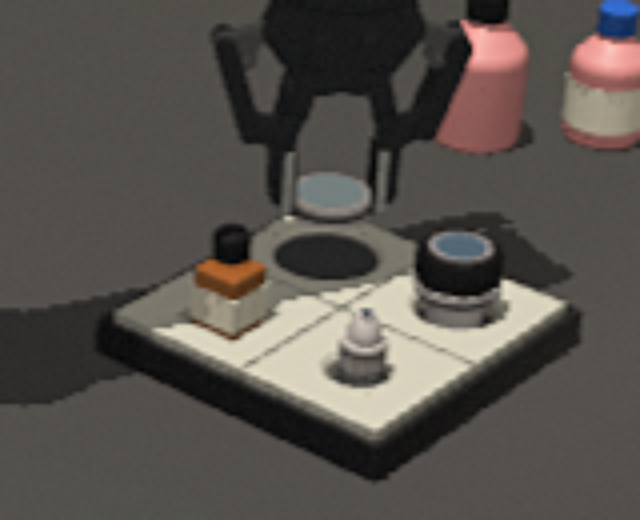

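View pics/d5t.png

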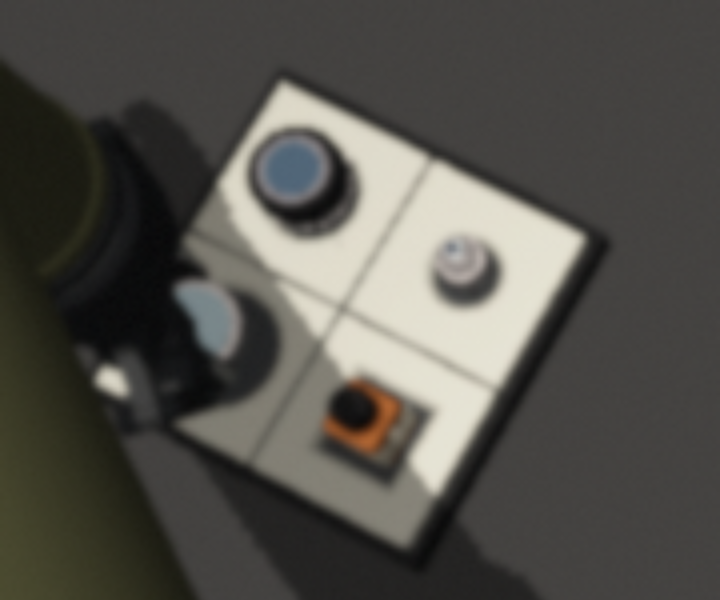

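Filter centred above the pocket (scene px (373,158) over (371,174)), level. Lowering.

```bash
python3 -m creep '[[0,0,0,-0.001,-0.001,0.012,-0.2],[0,0,0,-0.001,-0.001,0.025,-0.2],[0,0,0,-0.001,-0.001,0.036,-0.2],[0,0,0,-0.001,-0.001,0.044,-0.2],[0,0,0,-0.001,-0.001,0.05,-0.2],[0,0,0,-0.001,-0.001,0.054,-0.2],[0,0,0,-0.001,-0.001,0.057,-0.2],[0,0,0,-0.001,-0.001,0.059,-0.2],[0,0,0,-0.001,-0.001,0.061,-0.2],[0,0,0,-0.001,-0.001,0.061,-0.2]]'
python3 - <<'E'
from h import *
rel(.4933,.2925,.0313,120.3)
im=get_image("scene")["img"][:,:,::-1]
cv2.imwrite(f"pics/d6.png",cv2.resize(im[110:240,290:450],None,fx=4,fy=4))
E
```

```text
time: 36.05
position: [0.4934, 0.2925, 0.0319]
ee_rot: [0.498, 0.867, -0.0, 0.001]
ft_force: [-3.1, -1.8, 11.4]
grip_width: 0.489
pos [0.4934 0.2925 0.0319] yaw 120.3 w 0.489 F [-3.1 -1.8 11.4] t 36.0 -> row [0.0002, 0.0005, 0.0, 0.0001, -0.0003, 0.0012]
```

View pics/d6.png

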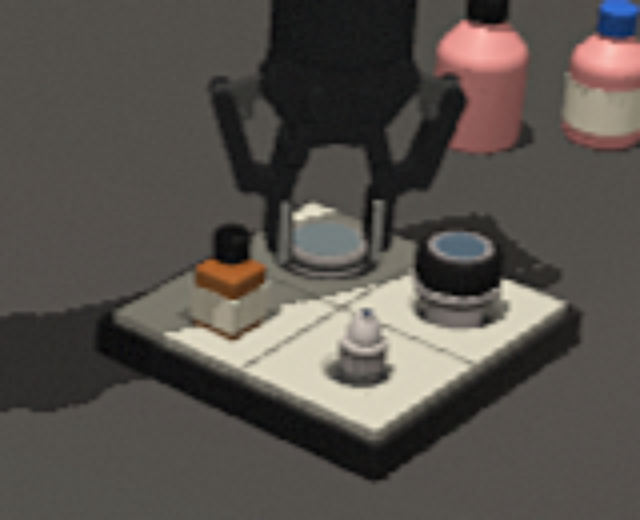

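Contact at 0.0319, within 0.6 mm of the expected seated height. Releasing slowly.

```bash
python3 -m creep '[[0,0,0,0,0,0.001,-0.02],[0,0,0,0,0,0.001,0.02],[0,0,0,0,0,0.001,0.06],[0,0,0,0,0,0,0.15],[0,0,0,0,0,0,0.3],[0,0,0,0,0,0,0.4],[0,0,0,0,0,-0.02,0.4],[0,0,0,0,0,-0.06,0.4],[0,0,0,0,0,-0.12,0.4],[0,0,0,0,0,-0.18,0.4]]'
python3 - <<'E'
from h import *
rel(.50,.0,.25)
im=get_image("scene")["img"][:,:,::-1]
cv2.imwrite(f"pics/d7.png",cv2.resize(im[110:240,290:450],None,fx=4,fy=4))
E
```

```text
time: 37.1
position: [0.4929, 0.2927, 0.1231]
ee_rot: [0.498, 0.867, -0.0, 0.0]
ft_force: [-0.0, -0.4, 0.1]
grip_width: 0.7
pos [0.4929 0.2927 0.1231] yaw 120.3 w 0.700 F [-0.  -0.4  0.1] t 37.1 -> row [0.0, 0.0003, 0.0, -0.5126, -0.2834, -0.2532]
```

View pics/d7.png

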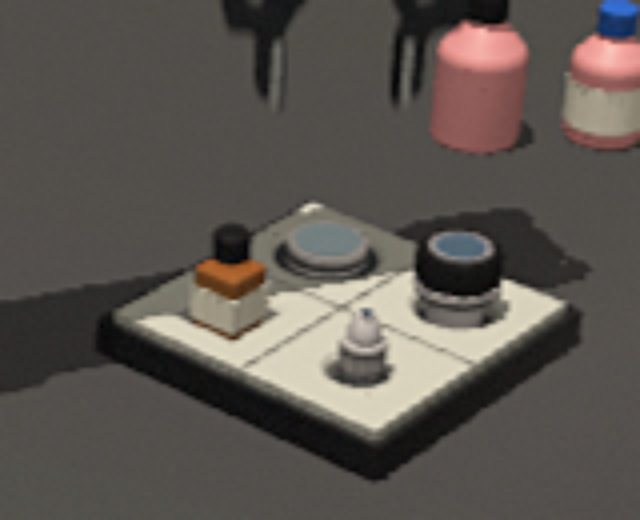

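All four appear seated. I'll move the arm well clear and check everything in both views.

```bash
python3 -m creep '[[0,0,0,0,0,-0.08,0.4],[0,0,0,-0.03,-0.02,-0.16,0.4],[0,0,0,-0.1,-0.06,-0.23,0.4],[0,0,0,-0.18,-0.1,-0.25,0.4],[0,0,0,-0.26,-0.145,-0.25,0.4],[0,0,0,-0.34,-0.19,-0.25,0.4],[0,0,0,-0.42,-0.23,-0.25,0.4],[0,0,0,-0.5,-0.28,-0.25,0.4],[0,0,0,-0.58,-0.32,-0.25,0.4],[0,0,0,-0.6,-0.33,-0.25,0.4]]'
python3 - <<'E'
from h import *
np.set_printoptions(precision=4,suppress=True)
rel(.4,-.4,.25)
im=get_image("scene")["img"][:,:,::-1]
cv2.imwrite(f"pics/e1.png",im)
cv2.imwrite(f"pics/e1c.png",cv2.resize(im[110:240,290:450],None,fx=4,fy=4))
im=get_image("top")["img"][:,:,::-1]
cv2.imwrite(f"pics/e1t.png",im);cv2.imwrite(f"pics/e1tc.png",cv2.resize(im[140:280,110:260],None,fx=4,fy=4))
E
```

```text
time: 38.15
position: [0.5032, -0.0542, 0.2529]
ee_rot: [0.501, 0.865, 0.002, 0.004]
ft_force: [-1.2, 0.8, 0.1]
grip_width: 0.7
pos [ 0.5032 -0.0542  0.2529] yaw 119.9 w 0.700 F [-1.2  0.8  0.1] t 38.1 -> row [0.0022, 0.0013, 0.0, -0.497, -0.5234, 0.0041]
```

View pics/e1.png

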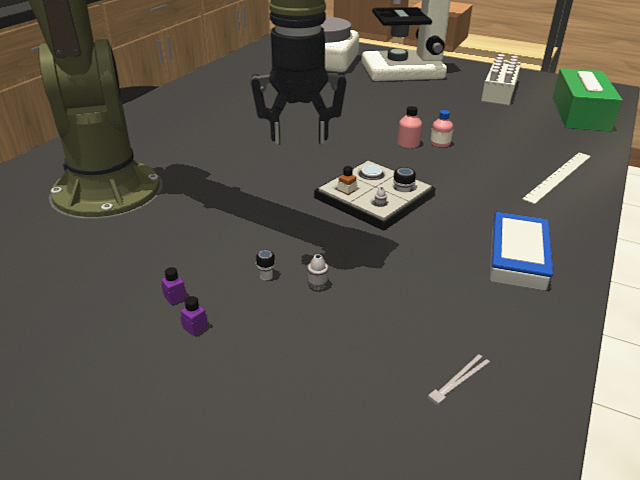

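View pics/e1tc.png

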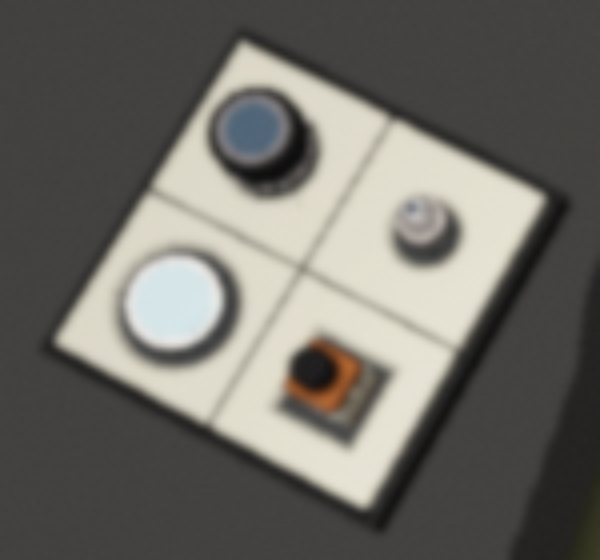

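View pics/e1c.png

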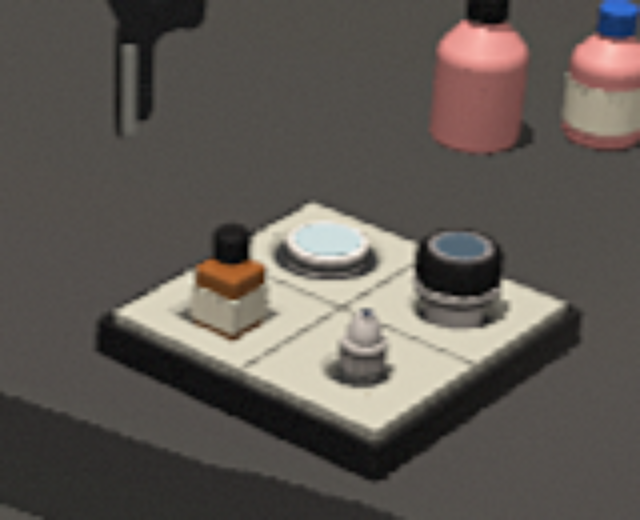

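Run:
```python
from h import *
np.set_printoptions(precision=4,suppress=True)
for n,s,t,z in[("eye",(405,171.5),(172.8,172.5),.06),("obj",(381.8,188),(213,192.3),.057),("cap",(348,168.5),(188.3,232),.072),("fil",(372,170.3),(153.8,215.3),.032)]:
    P=[]
    for c,p in(("scene",s),("top",t)):
        d=cam(c);P.append(d["mtx"]@np.linalg.inv(d["T"])[:3])
    X=cv2.triangulatePoints(P[0],P[1],np.array(s,float),np.array(t,float)).ravel();X=X[:3]/X[3]
    print(n,"expect z",z,"tri",X,bp("scene",*s,z)[:2],bp("top",*t,z)[:2])
print(arm.observe()["time"])
arm.finish_job()
```

```text
eye expect z 0.06 tri [0.5761 0.2704 0.0594] [0.5767 0.2698] [0.5753 0.2697]
obj expect z 0.057 tri [0.557  0.1885 0.0564] [0.5578 0.1883] [0.5558 0.1877]
cap expect z 0.072 tri [0.4733 0.2081 0.0698] [0.4755 0.2052] [0.4717 0.2065]
fil expect z 0.032 tri [0.4946 0.2925 0.031 ] [0.4956 0.2914] [0.4934 0.2914]
38.35
the job is handed in; nothing more can be done
```

I put all four accessories away in the tray in the order asked (wide eyepiece, small objective, oil bottle, filter) and handed the job in at about 38 s. Each was lowered until it touched the pocket floor, with at most about 16 N of contact force.

- **Depth and position:** in the last pictures all four sit level in their own pockets. Their tops measured from the two cameras are 0.6 to 2.2 mm below the heights expected for "all the way down". The bottle cap differs most (69.8 mm against 72 mm). That is about the 2 mm calibration accuracy. Each is centred to about 2–3 mm.
- **Filter:** it made contact 0.6 mm above where I expected before I let go. Afterwards it measured 31 mm high against the 32 mm expected, so it appears fully down.
- **Left alone:** the slim eyepiece, the large objective and both purple bottles are standing where they were. The arm ended clear of everything with the gripper empty.

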